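# Tighten the annealing burner's gland nut and hang up the wrench

### The job

Run the burner's brass gland nut finger-tight by turning it clockwise directly with the fingers until its rib points at the single-bar mark, let go of it, then put the open-ended wrench on it and give it one more quarter turn clockwise, until the rib points at the double-bar mark and not beyond. Do not use the wrench before the nut is finger-tight, nor the fingers on the nut after. Then hang the wrench handle-down in the empty wide ring so that its head rests on the ring, and leave the hammer, the bowl and the can where they are.

Things in the scene. Friction and masses are not known exactly. Their poses are not given: they have to be found in the camera images.
- block: Burner gas block, fixed: dark steel, 110 x 110 x 55 mm tall, origin under its centre; the nut turns on its vertical centre line on a 48 mm boss. On top, 39 to 54 mm from the centre and up to 67 mm high, are two steel marks: a single bar on the +y side (finger-tight) and a pair of bars on the +x side (final), a quarter turn clockwise from the first seen from above.
- nut_centre (a point): Centre of the brass nut's hexagon, 81 mm above the bench; turns with the nut. Hexagon 36 mm across flats, 69 to 93 mm above the bench; flats face this point's x axis and every 60 degrees. Below it a 54 mm flange (63 to 69 mm) with a small rib projecting along point +x to 36 mm radius. A 12 mm copper tube stands up on the axis to 121 mm above the bench.
- nut (a joint): Nut angle, rad, growing clockwise from above: 0 = rib at the single bar (finger-tight), 1.571 = rib at the double bar (final). Starts between -2.4 and -1.2; limits -2.6, 2.3. Stays where left. Turning it clockwise takes about 0.1 N m at -2.4, 0.45 at 0, rising evenly to 0.7 at 1.57; turning a tight nut back takes only about 0.1.
- wrench_grip (a point): Loose open-ended steel wrench, 200 mm long, 14 mm thick, about 0.35 kg, lying flat. This point: on its handle at half thickness; x axis towards the jaw, z normal to the flat. Handle 22 mm wide, from x = -118 mm to the head at x = +30; head 68 mm wide, x = +30 to +82 mm. Centre of mass about 18 mm behind this point.
- wrench_jaw (a point): Centre of the wrench's jaw, 65 mm from wrench_grip along the wrench. The jaw is a slot 38.4 mm wide, open towards the wrench's +x, with its bottom 22 mm behind this point; the prongs end 17 mm ahead of it.
- wrench_shoulder (a point): Middle of the rear edge of the wrench's head, 30 mm from wrench_grip along the wrench: the part that rests on the ring when hung.
- ring_top (a point): Centre of the top face of the empty wide ring, 190 mm above the bench: horizontal steel ring, 44 mm hole, 62 mm outer diameter, 6 mm thick, fixed to an upright post (14 mm diameter, 197 mm high) 55 mm from the centre on this point's +x side, on a 70 x 70 x 10 mm base plate.
- punch_top (a point): Top of a steel punch (28 mm head diameter, 232 mm above the bench) that hangs, fixed, in the narrow ring (36 mm outer diameter, 184 to 190 mm high) of a similar second stand, whose post stands 55 mm on this point's +x side. An obstacle.
- hammer_grip (a point): Hammer lying on the bench, a bystander, 190 mm long; this point is on its handle.
- bowl: Steel bowl, a bystander, 120 mm diameter, 65 mm tall; origin at the centre of its underside.
- can: Aluminium can, a bystander, 68 mm diameter, 100 mm tall; origin at the centre of its underside.
There are look-alikes about, which are no part of the job. What is shaped like the block but pink is not meant.

How it is judged:
By the outcome, as a careful person would: the job done as asked, in the order asked, and still so for the second after the job is handed in, with the robot touching nothing.
It also fails if it takes over 72 s, if anything falls off the work surface, if the arm or the gripper's body presses on something with over 40 N, if the wrist force passes 120 N, or if a joint passes its speed limit or range.

### The arm

A 7-joint arm with a two-finger parallel gripper is mounted at the origin on the work surface. World frame = base frame: x ahead of the robot, y to its left, z up, the work surface at z = 0. Lengths are in m, angles in rad, forces in N, time in s.
With the tool pointing down it reaches from about 0.4 to 0.875 m from the base axis. Payload 6.5 kg.
Tool frame: the origin (TCP) lies on the centre line of the jaws, within the pads' length; the fingertips stand 14 mm ahead of it and the grasp point (between the pads) lies 5 mm behind it; z points along the fingers, y is the line along which they close (so a half turn about z gives the same grasp; the last joint's range is limited). The gripper opens to 88 mm and grips with 3 to 60 N. Pads are 18 mm wide; open, the fingers measure 123 mm over their backs; the gripper's body (75 mm by 187 mm) begins 45 mm behind the grasp point.
Start: joints at [-1.244, 0.536, -0.004, 1.538, 0.003, 1.067, -0.071], TCP at [0.249, 0.6, 0.227] pointing down, gripper open.
Joint ranges: [-2.7, 2.7], [-0.37, 2.16], [-1.27, 1.26], [0.24, 2.4], [-1.31, 4.45], [0.19, 1.91], [-2.76, 2.76]. Speed limits (rad/s): [2.39, 2.39, 3.14, 3.14, 3.14, 3.14, 3.14].

### API

Orientations are given as a 3x3 rotation matrix whose columns are the frame's x, y, z axes.
In Python, from workcell import arm gives the robot as it stands. The module is installed in compiled form; this text tells all that it offers.
- The arm moves only by the tool step_arm, never from a script. Its argument "steps" is a list of rows, each a list of 7 numbers: the turn, a rotation vector about the world's x, y, z in units of 5 degrees (1.0 is 5 degrees), then the shift along the world's x, y, z in units of 25 mm (1.0 is 25 mm), then the closure, from -1 (fully open) to 1 (shut). In form: [[rx, ry, rz, dx, dy, dz, hand], ...]. A call has 1 to 8 rows; each row shifts and turns the commanded pose from where the row before left it; what a row does not reach is not made up. A row lasts 1/12 s, in which the tool goes at most 41.7 mm and 7.16 degrees, less where a joint would pass 70% of its speed; a pose out of reach is approached as far as the arm can. A call is refused whole if a number of a shift passes 1 or a number of a turn 1, either way. A call with a gripper value outside its range is refused whole. The fingers move at their own pace and stop on an object; the grip force is fixed at half the most. Time passes only in rows, so rows that do not move let the fingers close. It gives the time, the measured TCP pose, the force, the opening and the grip force at its end, in the units of the state.
- arm.observe(): the state, without advancing time (a new reading comes with each control period).
- arm.get_image(name): name is "scene" or "top"; returns (picture, depth): 480x640x3 uint8, red, green, blue; 480x640 float32, m along the optical axis (not along the pixel's ray), 0 where there is no reading.
- arm.get_calibration(name): a dict with "vertical_fov" (degrees; the focal length in pixels is half the picture's height over the tangent of half this angle, whatever the lens; pixels are square), "cx", "cy" (the principal point, pixels), "k1" (the pictures are not rectified: a ray, as slopes to the right and down, at radius r is drawn at 1 + k1 r^2 times it, then the intrinsics apply), "extrinsics" (4x4, takes a point from camera to world coordinates). Camera axes: x right, y up, looking along -z (the intrinsics and any distortion apply to the point x, -y, -z); pixel columns grow to the right and rows downward; lengths in m; the calibration is good to about 2 mm. A picture is of the moment at which its call begins. get_calibration takes no time and is no camera call.
- arm.hand_in(): hands the job in; it is judged then, once.
The state is a dict: "clock": time; "joint_pos": joint angles; "joint_vel": joint speeds; "joint_efforts": joint torques, N m; "tcp_pos": TCP position; "tcp_rot": TCP orientation; "force": force on the tool from outside, world axes, zero at the start; "ft_torque": the same for the moment, N m; "finger_gap": opening from 0.0 (shut) to 1.0 (fully open); "grip_force": force on a finger pad.
Only numpy, scipy, OpenCV 4.12 (cv2) and the standard library are available. Lean on these libraries where they do the work, as an engineer would, in place of code of your own. Each camera call takes 0.05 s, during which the arm holds its last target. There are 200 camera calls.

## Working session

There is one attempt and no reset: what is moved stays moved. The work goes in short steps, Python scripts to look and compute and a tool call to move; the robot and the scene stay as the last step left them, time stands still between calls to the robot, and variables do not carry over. Pictures are saved under pics/ and viewed, at most 10 in all, crops included, and the job is handed in when it is done.

Besides the shell and the picture viewer there is one more tool, called after ">>>" by a JSON object that holds its "fn" and its "kwargs". step_arm: Moves the arm, as the interface text tells. Its arguments: {"type":"object","properties":{"steps":{"type":"array"}},"required":["steps"]}

```bash
mkdir -p pics; cat > h.py <<'E'
import numpy as np, cv2
from workcell import arm
def cal(n):
    c=arm.get_calibration(n); f=240/np.tan(np.radians(c["vertical_fov"])/2)
    return c,f
def ray(n,u,v):
    c,f=cal(n); K=np.array([[f,0,c["cx"]],[0,f,c["cy"]],[0,0,1.]])
    a,b=cv2.undistortPoints(np.array([[[u,v]]],float),K,np.array([c["k1"],0,0,0.]))[0,0]
    E=np.array(c["extrinsics"]); return E[:3,3],E[:3,:3]@np.array([a,-b,-1])
def onz(n,u,v,z):
    o,d=ray(n,u,v); return o+d*(z-o[2])/d[2]
def pt(n,u,v,D):
    o,d=ray(n,u,v); return o+d*D[int(round(v)),int(round(u))]
def proj(n,p):
    c,f=cal(n);E=np.linalg.inv(np.array(c["extrinsics"]));q=E[:3,:3]@np.array(p)+E[:3,3]
    a,b=q[0]/-q[2],-q[1]/-q[2];s=1+c["k1"]*(a*a+b*b);return c["cx"]+f*a*s,c["cy"]+f*b*s
def cloud(n,D):
    c,f=cal(n);K=np.array([[f,0,c["cx"]],[0,f,c["cy"]],[0,0,1.]])
    vv,uu=np.mgrid[0:480,0:640]
    ab=cv2.undistortPoints(np.stack([uu,vv],-1).reshape(-1,1,2).astype(float),K,np.array([c["k1"],0,0,0.])).reshape(480,640,2)
    E=np.array(c["extrinsics"]);P=np.stack([ab[...,0],-ab[...,1],-np.ones((480,640))],-1)*D[...,None]
    return P@E[:3,:3].T+E[:3,3]
E
python3 - <<'E'
from h import *
for n in("top","scene"):
    p,d=arm.get_image(n); cv2.imwrite(f"pics/{n}0.png",p[...,::-1]); np.savez(f"{n}0.npz",p=p,d=d)
    c,f=cal(n); print(n,f,c["cx"],c["cy"],c["k1"],np.round(c["extrinsics"],3).tolist())
print(arm.observe())
E
```

```text
top 506.70599022999556 322.1279089059105 244.01193363762138 -0.04421051872442619 [[-0.024, 0.989, -0.144, 0.427], [-1.0, -0.023, 0.009, -0.001], [0.006, 0.144, 0.99, 1.247], [0.0, 0.0, 0.0, 1.0]]
scene 581.6210077958038 327.48523924792136 243.49725034848535 0.05198192256235422 [[-0.598, -0.48, 0.642, 1.62], [0.802, -0.342, 0.491, 0.789], [-0.016, 0.808, 0.589, 1.112], [0.0, 0.0, 0.0, 1.0]]
{'clock': 0.1, 'joint_pos': array([-1.24417954,  0.53706596, -0.00443128,  1.53872682,  0.00260303,
        1.06731987, -0.07120742]), 'joint_vel': array([ 0.00115078, -0.00400831,  0.00029988, -0.00089336,  0.00289138,
       -0.00010933,  0.00027625]), 'joint_efforts': array([ 1.63830759e-03, -5.72086930e+01,  9.93403941e-01, -2.52230769e+01,
       -5.61586500e-02,  1.35141320e-02,  4.98594625e-05]), 'tcp_pos': array([0.24862024, 0.59997399, 0.22666114]), 'tcp_rot': array([[-9.23857226e-01,  3.82736996e-01, -4.68128285e-04],
       [ 3.82737263e-01,  9.23856111e-01, -1.44012842e-03],
       [-1.18707248e-04, -1.50964319e-03, -9.99998853e-01]]), 'force': array([-0.29383113,  0.57366967, -0.08108594]), 'ft_torque': array([0.00815009, 0.03585625, 0.0178145 ]), 'grip_force': 0.0, 'finger_gap': 1.0018025119999485}
```

View pics/top0.png

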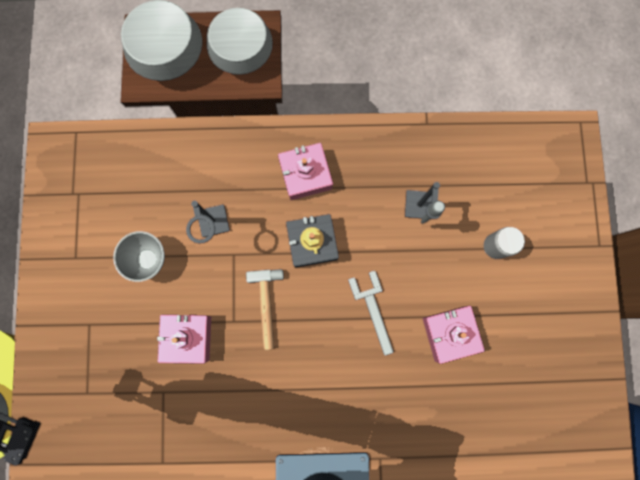

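View pics/scene0.png

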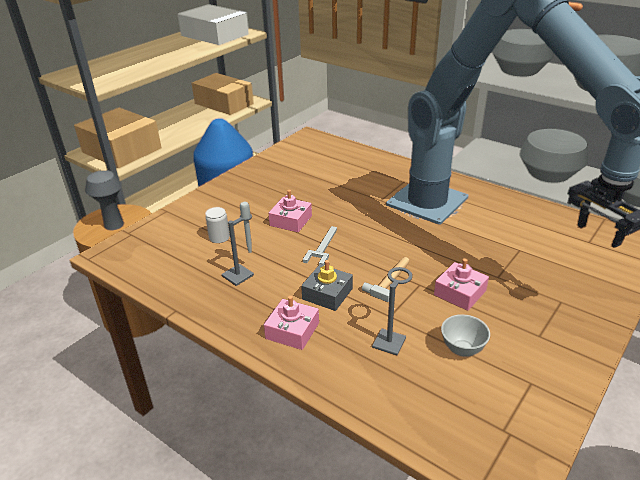

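The top view (up = +x, left = +y) shows four block-shaped things. The dark one at (312,240) carries the brass nut and fits the description. The pink ones at (306,170), (183,339) and (455,334) are look-alikes. The wrench is at (372,312), the empty wide ring at (201,229), the punch stand at (430,205), the hammer at (266,305), the bowl at (139,257) and the can at (507,242).

I'll confirm in one crop and measure.

```bash
cat > m.py <<'E'
from h import *
z=np.load("top0.npz");p,d=z["p"],z["d"];C=cloud("top",d);Z=C[...,2]
hsv=cv2.cvtColor(p,cv2.COLOR_RGB2HSV)
def box(u0,u1,v0,v1):
    m=np.zeros((480,640),bool);m[v0:v1,u0:u1]=1;return m
def rect(m):
    P=C[m][:,:2].astype(np.float32);r=cv2.minAreaRect(P*1000);return np.round(r[0],1),np.round(r[1],1),round(r[2],2),len(P),np.round(np.median(C[m],0),4)
print("block top",rect(box(280,345,205,275)&(abs(Z-.055)<.006)))
print("bench",np.median(Z[350:380,230:250]))
brass=(hsv[...,0]>18)&(hsv[...,0]<35)&(hsv[...,1]>150)&box(290,335,215,265)
for lo,hi in((.06,.075),(.085,.1),(.1,.13)):
    m=box(290,335,215,265)&(Z>lo)&(Z<hi); print(lo,rect(m))
w=box(340,400,262,360)&(Z>.008)&(Z<.03); print("wrench",rect(w))
P=C[w][:,:2]; mu=P.mean(0); U,S,V=np.linalg.svd(P-mu); print(mu,V[0])
r=box(170,240,190,255)&(Z>.17)&(Z<.2); print("ring",rect(r))
r=box(170,240,190,255)&(Z>.183)&(Z<.193); (c,rad)=cv2.minEnclosingCircle((C[r][:,:2]*1000).astype(np.float32));print(c,rad)
print("base",rect(box(170,240,190,255)&(abs(Z-.01)<.004)))
print("punch",rect(box(400,450,180,225)&(Z>.2)))
a=cv2.resize(p[205:275,280:345],None,fx=8,fy=8,interpolation=cv2.INTER_CUBIC)
cv2.imwrite("pics/blk.png",a[...,::-1])
s=np.load("scene0.npz")["p"][225:315,290:410]
cv2.imwrite("pics/blks.png",cv2.resize(s,None,fx=6,fy=6,interpolation=cv2.INTER_CUBIC)[...,::-1])
E
python3 m.py
```

```text
block top (array([610.9,  11.7]), array([110.6, 110. ]), 8.94, 1596, array([0.6065, 0.0103, 0.0548]))
bench 0.0003569582277193062
0.06 (array([613.7,  13.3]), array([100.2, 102.5]), 5.66, 284, array([0.6065, 0.0138, 0.0683]))
0.085 (array([611.1,  11.6]), array([36.1, 39.3]), 15.57, 186, array([0.6091, 0.0114, 0.093 ]))
0.1 (array([610.8,  11.6]), array([11.5, 10.5]), 27.01, 29, array([0.6097, 0.0109, 0.12  ]))
wrench (array([ 433.5, -117. ]), array([210.9, 115.5]), 0.86, 903, array([ 0.4522, -0.1374,  0.0143]))
[ 0.4439696  -0.13300296] [-0.96125648 -0.27565554]
ring (array([631.2, 243.6]), array([61.1, 87. ]), 78.2, 434, array([0.6299, 0.253 , 0.1904]))
(632.1148071289062, 246.2891387939453) 43.8637809753418
base (array([662.6, 275.5]), array([149.3, 162.3]), 11.49, 564, array([0.6662, 0.2492, 0.0101]))
punch (array([ 550.9, -147.9]), array([ 50.3, 381.2]), 47.61, 196, array([ 0.6438, -0.2472,  0.2293]))
```

View pics/blk.png

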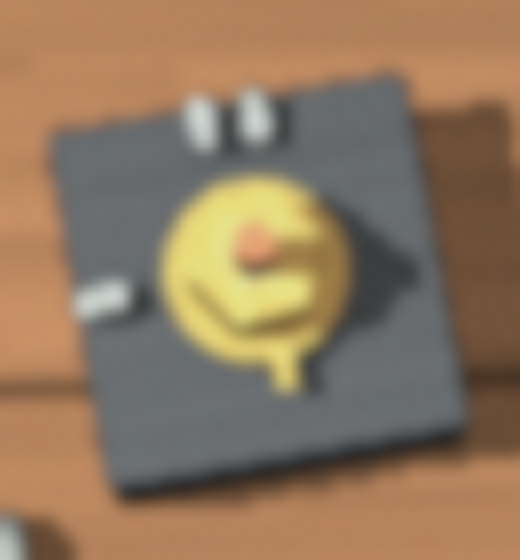

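The crop confirms the dark block with the brass nut. The single bar is at left (105,298), the double bars at top (230,120), and the rib points down at (288,385), about -1.5 rad. Next I'll get the refined angles.

```bash
cat > m2.py <<'E'
exec(open("m.py").read().split('print("block')[0])
c=np.array([.611,.0116])
yaw=np.radians(8.94)
r=np.hypot(*(C[...,:2]-c).transpose(2,0,1))
brass=(hsv[...,0]>15)&(hsv[...,0]<35)&(hsv[...,1]>120)
vv,uu=np.nonzero(brass&box(290,345,215,265))
P=np.array([onz("top",u,v,.067)[:2] for u,v in zip(uu,vv)])-c
k=np.hypot(*P.T)>.029; k&=np.hypot(*P.T)<.04
th=np.degrees(np.arctan2(P[k,1],P[k,0])); print("rib az",np.sort(th).round(0), len(th))
q=P[k].mean(0);a=np.degrees(np.arctan2(q[1],q[0]));print("az",a,"joint deg", 90+8.94-(a%360))
# wrench
w=(box(340,400,262,360)&(Z>.008)&(Z<.025)&(hsv[...,1]<90)).astype(np.uint8)
n,l,s,_=cv2.connectedComponentsWithStats(w);i=1+np.argmax(s[1:,4]);vv,uu=np.nonzero(l==i)
P=np.array([onz("top",u,v,.014)[:2] for u,v in zip(uu,vv)])
x,y=P.T
# handle fit: iterate
h=P[x<.46]
for _ in range(3):
    mu=h.mean(0);V=np.linalg.svd(h-mu)[2][0];V*=np.sign(V[0]);t=(P-mu)@V;nn=(P-mu)@np.array([-V[1],V[0]])
    h=P[(t<t.min()+.135)]
print("wrench dir",V,np.degrees(np.arctan2(V[1],V[0])),"ext",t.min(),t.max(), "n head",nn.min(),nn.max())
tail=mu+t.min()*V;tip=mu+t.max()*V
print("tail",tail,"tip",tip,"grip from tail",tail+.118*V,"from tip",tip-.082*V)
hd=P[t>t.max()-.03]; print("head mid n",(nn[t>t.max()-.03].min()+nn[t>t.max()-.03].max())/2)
# ring
m=box(170,240,190,255)&(abs(Z-.19)<.005)
Q=C[m][:,:2]; 
post=box(170,240,190,255)&(Z>.1925); print("post",C[post].mean(0),post.sum())
from scipy.optimize import least_squares
kk=np.hypot(*(Q-C[post].mean(0)[:2]).T)>.022
A=Q[kk];f=cv2.fitEllipse(cv2.convexHull((A*1e4).astype(np.float32)));print("ring ell",f)
print("circ",cv2.minEnclosingCircle((A*1000).astype(np.float32)))
m=box(400,450,170,225)&(Z>.222)&(Z<.24);print("punch",np.median(C[m],0),m.sum())
for b in ((110,170,225,285),(485,530,220,265),(240,290,262,355)):
    m=box(*b)&(Z>.012);print(np.median(C[m],0),C[m].min(0),C[m].max(0))
E
python3 m2.py
```

```text
rib az [] 0
az nan joint deg nan
wrench dir [0.96144172 0.27500878] 15.962537215724579 ext -0.06778492886649035 0.13252480150039997 n head -0.03284744262216837 0.03559281951758157
tail [ 0.33822597 -0.16381034] tip [ 0.5308121 -0.1087234] grip from tail [ 0.45167609 -0.1313593 ] from tip [ 0.45197388 -0.13127412]
head mid n 0.0014422962020262907
post [0.60750615 0.20714643 0.37842582] 109
ring ell ((6310.341796875, 2496.349853515625), (612.5086669921875, 887.5852661132812), 95.4398193359375)
circ ((631.7947387695312, 248.33660888671875), 43.93721389770508)
punch [ 0.64590232 -0.24962362  0.23042289] 142
[0.58633781 0.44404457 0.0371434 ] [ 0.42703364 -0.00084311  0.01214908] [0.63834118 0.48155978 1.24724579]
[ 0.58870384 -0.43367393  0.09724617] [ 0.42703364 -0.47769456  0.01213839] [ 6.25816279e-01 -8.43106111e-04  1.24724579e+00]
[0.47695977 0.12571848 0.02450992] [ 0.35577923 -0.00084311  0.01208603] [0.54693286 0.17345301 1.24724579]m2.py:10: RuntimeWarning: Mean of empty slice.
  q=P[k].mean(0);a=np.degrees(np.arctan2(q[1],q[0]));print("az",a,"joint deg", 90+8.94-(a%360))
  ret = um.true_divide(
```

```bash
cat > m3.py <<'E'
exec(open("m.py").read().split('print("block')[0])
from scipy.optimize import least_squares
c=np.array([.611,.0116]);Z=np.where(d>0,Z,-1)
r=np.hypot(C[...,0]-c[0],C[...,1]-c[1])
print(hsv[251:256,314:319].tolist())
m=(r>.029)&(r<.037)&(hsv[...,1]>130)&box(285,340,215,265)&(Z>.05)
P=C[m];th=np.degrees(np.arctan2(P[:,1]-c[1],P[:,0]-c[0]));print(np.c_[P,th].round(3))
post=box(170,240,180,255)&(Z>.1935)&(Z<.2); pc=C[post].mean(0); print("post",pc,post.sum())
m=box(170,240,190,255)&(abs(Z-.19)<.004); A=C[m][:,:2]
A=A[np.hypot(*(A-pc[:2]).T)>.035]
f=least_squares(lambda x:np.clip(abs(np.hypot(*(A-x).T)-.0265)-.0045,0,None),A.mean(0));print("ring",f.x,f.cost,len(A),np.hypot(*(f.x-pc[:2])))
cm=np.hypot(*(A-f.x).T);print(cm.min(),cm.max())
m=box(400,450,170,225)&(Z>.226)&(Z<.24);print("punch",C[m].mean(0),m.sum())
for b in ((110,170,225,285),(485,530,220,265),(240,290,262,355)):
    m=box(*b)&(Z>.012);print(C[m].min(0),C[m].max(0))
E
python3 m3.py
```

```text
[[[25, 109, 187], [25, 119, 216], [25, 118, 193], [23, 97, 131], [26, 26, 77]], [[26, 90, 172], [25, 111, 204], [25, 113, 188], [24, 91, 134], [25, 34, 83]], [[27, 62, 149], [25, 88, 173], [25, 88, 162], [24, 62, 124], [25, 18, 87]], [[33, 19, 120], [28, 36, 128], [26, 33, 124], [30, 14, 109], [90, 8, 96]], [[100, 14, 112], [98, 9, 110], [98, 9, 110], [105, 14, 110], [103, 17, 108]]]
[]
post [0.65745573 0.25393044 0.19587345] 53
ring [0.61828419 0.24716728] 7.534298396916008e-07 210 0.03975110430706098
0.021091790558404624 0.03141014697739765
punch [ 0.64632338 -0.25002346  0.23059933] 130
[0.52290721 0.3642434  0.01214908] [0.63834118 0.48155978 0.0709249 ]
[ 0.56079424 -0.47769456  0.01213839] [ 0.62581628 -0.4123408   0.10646473]
[0.35577923 0.08446042 0.01208603] [0.54693286 0.17345301 0.03385005]
```

```bash
python3 - <<'E'
exec(open("m3.py").read().split('print(hsv')[0])
vv,uu=np.nonzero((hsv[...,1]>80)&(hsv[...,0]>20)&(hsv[...,0]<30)&box(300,335,248,256))
print(np.c_[uu,vv].tolist())
W=[onz("top",u,v,.068)[:2]-c for u,v in zip(uu,vv)]
W=np.array([w for w in W if np.hypot(*w)>.028]);w=W.mean(0);a=np.degrees(np.arctan2(w[1],w[0]))
print(W.round(4).tolist(),a%360,"joint",98.94-a%360, np.radians(98.94-a%360))
# distortion check of plan: hex 'flat' az mod 60
print("flat az mod60",a%60)
E
```

```text
[[305, 248], [306, 248], [307, 248], [308, 248], [309, 248], [310, 248], [311, 248], [312, 248], [313, 248], [314, 248], [315, 248], [316, 248], [317, 248], [318, 248], [319, 248], [307, 249], [308, 249], [309, 249], [310, 249], [311, 249], [312, 249], [313, 249], [314, 249], [315, 249], [316, 249], [317, 249], [310, 250], [311, 250], [312, 250], [313, 250], [314, 250], [315, 250], [316, 250], [317, 250], [314, 251], [315, 251], [316, 251], [317, 251], [314, 252], [315, 252], [316, 252], [317, 252], [315, 253], [316, 253]]
[[-0.0266, -0.0113], [-0.0288, -0.0042], [-0.0288, -0.0065], [-0.0289, -0.0089], [-0.029, -0.0112], [-0.0312, -0.0041], [-0.0312, -0.0065], [-0.0313, -0.0088], [-0.0313, -0.0112], [-0.0336, -0.0064], [-0.0336, -0.0088]] 194.72229805307882 joint -95.78229805307882 -1.67171646615278
flat az mod60 14.722298053078816
```

Estimates:
- Nut axis is at (0.611, 0.0116), nut angle about -1.67 rad, block yaw about 8.9°.
- Wrench grip is at (0.452, -0.131), pointing at azimuth 16°.
- Ring centre is at (0.618, 0.247).

I'll move above the nut, clear of the stands, aligning the closing axis to the flat at azimuth 74.7°.

>>> {"fn": "step_arm", "kwargs": {"steps": [[0, 0, 0.06, 0.6, -0.98, 0.4, -1], [0, 0, 0.06, 0.6, -0.98, 0.4, -1], [0, 0, 0.06, 0.6, -0.98, 0.4, -1], [0, 0, 0.06, 0.6, -0.98, 0.4, -1], [0, 0, 0.06, 0.6, -0.98, 0.4, -1], [0, 0, 0.06, 0.6, -0.98, 0.4, -1], [0, 0, 0.06, 0.6, -0.98, 0.4, -1], [0, 0, 0.06, 0.6, -0.98, 0.4, -1]]}}

```text
clock: 0.77
tcp_pos: [0.3692, 0.4029, 0.3076]
tcp_rot: [[-0.939, 0.343, -0.0], [0.343, 0.939, -0.001], [0.0, -0.001, -1.0]]
force: [0.3, 1.0, 0.3]
finger_gap: 0.997
grip_force: 0.0
```

>>> {"fn": "step_arm", "kwargs": {"steps": [[0, 0, 0.06, 0.6, -0.98, 0, -1], [0, 0, 0.06, 0.6, -0.98, 0, -1], [0, 0, 0.06, 0.6, -0.98, 0, -1], [0, 0, 0.06, 0.6, -0.98, 0, -1], [0, 0, 0.06, 0.6, -0.98, 0, -1], [0, 0, 0.06, 0.6, -0.98, 0, -1], [0, 0, 0.06, 0.6, -0.98, 0, -1], [0, 0, 0.06, 0.6, -0.98, 0, -1]]}}

```text
clock: 1.43
tcp_pos: [0.4891, 0.2071, 0.3072]
tcp_rot: [[-0.953, 0.304, -0.001], [0.304, 0.953, -0.0], [0.0, -0.0, -1.0]]
force: [0.0, 0.3, 1.4]
finger_gap: 0.998
grip_force: 0.0
```

>>> {"fn": "step_arm", "kwargs": {"steps": [[0, 0, 0.06, 0.6, -0.98, 0, -1], [0, 0, 0.06, 0.6, -0.98, 0, -1], [0, 0, 0.06, 0.6, -0.98, 0, -1], [0, 0, 0.06, 0.6, -0.98, 0, -1], [0, 0, 0.06, 0.6, -0.98, 0, -1], [0, 0, 0.06, 0.6, -0.98, -0.5, -1], [0, 0, 0.06, 0.6, -0.98, -0.5, -1], [0, 0, 0.06, 0.6, -0.98, -0.5, -1]]}}

```text
clock: 2.1
tcp_pos: [0.6092, 0.0113, 0.2693]
tcp_rot: [[-0.965, 0.264, -0.0], [0.264, 0.965, 0.0], [0.0, 0.0, -1.0]]
force: [-0.7, -0.7, 0.4]
finger_gap: 1.003
grip_force: 0.0
```

```bash
cat > st.py <<'E'
from h import *
import json,sys
o=arm.observe();R=np.array(o["tcp_rot"])
print("t",round(o["clock"],2),"tcp",np.round(o["tcp_pos"],4),"yaz",round(np.degrees(np.arctan2(R[1,1],R[0,1])),2),"xaz",round(np.degrees(np.arctan2(R[1,0],R[0,0])),2),"z",R[:,2].round(3),"q",np.round(o["joint_pos"],3),"F",np.round(o["force"],1),"T",np.round(o["ft_torque"],2),"gap",round(o["finger_gap"]*88,1),"gf",round(o["grip_force"],1))
open("states.jsonl","a").write(json.dumps([list(map(float,o["joint_pos"])),list(map(float,o["tcp_pos"])),R.tolist()])+"\n")
E
python3 st.py
```

```text
t 2.1 tcp [0.6092 0.0113 0.2693] yaz 74.72 xaz 164.72 z [-0.  0. -1.] q [-0.286  0.433  0.265  1.62  -0.123  1.106  1.316] F [-0.7 -0.7  0.4] T [ 0.04  0.02 -0.02] gap 88.3 gf 0.0
```

>>> {"fn": "step_arm", "kwargs": {"steps": [[0, 0, 0, 0.07, 0.01, -0.92, -1], [0, 0, 0, 0, 0, -0.92, -1], [0, 0, 0, 0, 0, -0.92, -1], [0, 0, 0, 0, 0, -0.92, -1], [0, 0, 0, 0, 0, -0.92, -1], [0, 0, 0, 0, 0, -0.92, -1], [0, 0, 0, 0, 0, -0.9, -1], [0, 0, 0, 0, 0, -0.9, -1]]}}

```text
clock: 2.77
tcp_pos: [0.6101, 0.0128, 0.0855]
tcp_rot: [[-0.965, 0.264, -0.001], [0.264, 0.965, -0.0], [0.001, -0.0, -1.0]]
force: [0.6, 0.4, -0.6]
finger_gap: 0.996
grip_force: 0.0
```

>>> {"fn": "step_arm", "kwargs": {"steps": [[0, 0, 0, 0, 0, 0, 1], [0, 0, 0, 0, 0, 0, 1], [0, 0, 0, 0, 0, 0, 1], [0, 0, 0, 0, 0, 0, 1], [0, 0, 0, 0, 0, 0, 1], [0, 0, 0, 0, 0, 0, 1]]}}

```text
clock: 3.27
tcp_pos: [0.6113, 0.0128, 0.0881]
tcp_rot: [[-0.965, 0.264, 0.002], [0.264, 0.965, 0.0], [-0.002, 0.001, -1.0]]
force: [0.8, -0.6, -0.4]
finger_gap: 0.573
grip_force: 0.0
```

```bash
python3 st.py
```

```text
t 3.27 tcp [0.6113 0.0128 0.0881] yaz 74.7 xaz 164.7 z [ 0.002  0.    -1.   ] q [-0.247  0.653  0.212  1.751 -0.188  0.755  1.364] F [ 0.8 -0.6 -0.4] T [ 0.01 -0.02 -0.01] gap 50.4 gf 0.0
```

>>> {"fn": "step_arm", "kwargs": {"steps": [[0, 0, 0, 0, 0, 0, 1], [0, 0, 0, 0, 0, 0, 1], [0, 0, 0, 0, 0, 0, 1], [0, 0, 0, 0, 0, 0, 1], [0, 0, 0, 0, 0, 0, 1]]}}

```text
clock: 3.68
tcp_pos: [0.6105, 0.0128, 0.0869]
tcp_rot: [[-0.965, 0.264, -0.0], [0.264, 0.965, 0.0], [0.0, -0.0, -1.0]]
force: [-0.7, -0.1, 0.7]
finger_gap: 0.192
grip_force: 0.0
```

```bash
python3 st.py
```

```text
t 3.68 tcp [0.6105 0.0128 0.0869] yaz 74.7 xaz 164.7 z [-0.  0. -1.] q [-0.247  0.655  0.212  1.752 -0.188  0.755  1.364] F [-0.7 -0.1  0.7] T [-0.02 -0.    0.02] gap 16.9 gf 0.0
```

The gap of 17 mm is less than the 36 mm nut, with no grip force. I'll look before going on.

```bash
python3 - <<'E'
from h import *
p,d=arm.get_image("scene");a=p[200:330,260:420];b=cv2.resize(a,None,fx=4.5,fy=4.5,interpolation=cv2.INTER_CUBIC)
cv2.imwrite("pics/a1.png",b[...,::-1]);print(arm.observe()["finger_gap"],arm.observe()["grip_force"])
E
```

```text
0.1465953046808702 1.878476080019027
```

View pics/a1.png

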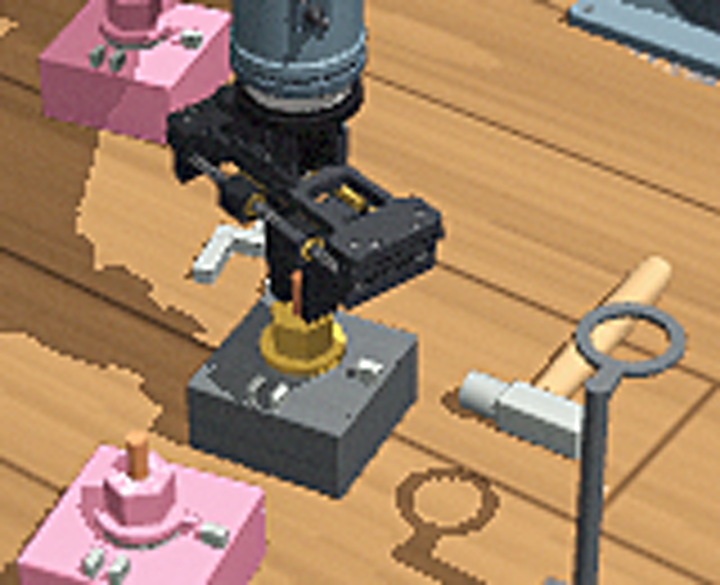

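The fingers are on the tube, above the hexagon: the fingertips are at about (300,320), level with the hex top. So the tips are higher than the state suggests. I'll measure with the depth picture and compare after opening.

>>> {"fn": "step_arm", "kwargs": {"steps": [[0, 0, 0, 0, 0, 0, -1], [0, 0, 0, 0, 0, 0, -1], [0, 0, 0, 0, 0, 0, -1], [0, 0, 0, 0, 0, 0, -1], [0, 0, 0, 0, 0, 0, -1], [0, 0, 0, 0, 0, 0, -1], [0, 0, 0, 0, 0, 0, -1], [0, 0, 0, 0, 0, 0, -1]]}}

```text
clock: 4.4
tcp_pos: [0.6105, 0.0128, 0.0869]
tcp_rot: [[-0.965, 0.264, 0.0], [0.264, 0.965, 0.0], [-0.0, 0.0, -1.0]]
force: [0.4, -0.7, -0.2]
finger_gap: 0.727
grip_force: 0.0
```

```bash
python3 st.py; python3 - <<'E'
from h import *
p,d=arm.get_image("scene");C=cloud("scene",d);np.savez("s1.npz",p=p,d=d)
h=cv2.cvtColor(p,cv2.COLOR_RGB2HSV)
r=np.hypot(C[...,0]-.611,C[...,1]-.0125)
dark=(h[...,2]<70)&(d>0)&(r<.075)&(C[...,2]>.058)
print(dark.sum(),np.round(np.percentile(C[dark][:,2],[0,1,5,20,50]),3))
for zb in np.arange(.06,.15,.005):
    m=dark&(C[...,2]>=zb)&(C[...,2]<zb+.005); print(round(zb,3),m.sum(),C[m][:,:2].mean(0).round(3) if m.any() else'')
E
```

```text
t 4.4 tcp [0.6105 0.0128 0.0869] yaz 74.7 xaz 164.7 z [ 0.  0. -1.] q [-0.247  0.655  0.212  1.752 -0.188  0.755  1.364] F [ 0.4 -0.7 -0.2] T [-0.05  0.    0.  ] gap 64.0 gf 0.0
1288 [0.058 0.103 0.115 0.179 0.22 ]
0.06 4 [0.631 0.032]
0.065 2 [0.659 0.016]
0.07 0 
0.075 0 
0.08 0 
0.085 0 
0.09 0 
0.095 0 
0.1 7 [ 0.604 -0.012]
0.105 22 [0.611 0.008]
0.11 24 [0.615 0.027]
0.115 22 [0.612 0.013]
0.12 23 [0.614 0.017]
0.125 19 [0.614 0.015]
0.13 18 [0.614 0.001]
0.135 14 [ 0.606 -0.011]
0.14 12 [ 0.611 -0.006]
0.145 14 [ 0.61  -0.014]
```

The tips really are at z ≈ 0.101, about 28 mm higher than the reported TCP implies. I'll go down 20 mm, then check again.

>>> {"fn": "step_arm", "kwargs": {"steps": [[0, 0, 0, 0, 0, -0.4, -1], [0, 0, 0, 0, 0, -0.4, -1], [0, 0, 0, 0, 0, 0, -1], [0, 0, 0, 0, 0, 0, -1], [0, 0, 0, 0, 0, 0, -1]]}}

```text
clock: 4.87
tcp_pos: [0.6104, 0.0126, 0.0666]
tcp_rot: [[-0.965, 0.264, -0.001], [0.264, 0.965, -0.0], [0.0, -0.0, -1.0]]
force: [0.7, 0.3, 0.0]
finger_gap: 1.002
grip_force: 0.0
```

```bash
python3 st.py; cat > tips.py <<'E'
from h import *
for n in ("scene","top"):
    p,d=arm.get_image(n);C=cloud(n,d);np.savez(n+"1.npz",p=p,d=d)
    h=cv2.cvtColor(p,cv2.COLOR_RGB2HSV);t=arm.observe();T=t["tcp_pos"];R=np.array(t["tcp_rot"])
    L=(C-T)@R
    r=np.hypot(L[...,0],L[...,1])
    dark=(h[...,2]<75)&(d>0)&(r<.08)&(C[...,2]>.072)
    print(n,dark.sum(),"lowest z",np.round(np.sort(C[dark][:,2])[[0,3,10,20]],4) if dark.any() else '')
    for a in np.arange(-.08,.03,.01):
        m=dark&(L[...,2]>=a)&(L[...,2]<a+.01)
        if m.sum()>3: print(round(a,3),m.sum(),"x",L[m][:,0].min().round(3),L[m][:,0].max().round(3),"y",L[m][:,1].min().round(3),L[m][:,1].max().round(3))
E
python3 tips.py
```

```text
t 4.87 tcp [0.6104 0.0126 0.0666] yaz 74.69 xaz 164.69 z [-0.001 -0.    -1.   ] q [-0.241  0.685  0.204  1.757 -0.195  0.719  1.369] F [0.7 0.3 0. ] T [ 0.   -0.   -0.05] gap 88.2 gf 0.0
scene 1389 lowest z [0.0776 0.0797 0.0845 0.0864]
-0.08 6 x -0.004 0.006 y -0.057 -0.05
-0.07 15 x -0.009 0.012 y -0.064 -0.044
-0.06 23 x -0.01 0.007 y -0.058 0.064
-0.05 41 x -0.011 0.012 y -0.056 0.064
-0.04 48 x -0.012 0.014 y -0.058 0.061
-0.03 41 x -0.011 0.015 y -0.059 0.061
-0.02 22 x -0.01 0.013 y -0.055 0.057
top 557 lowest z [0.1207 0.1623 0.1637 0.1643]
```

>>> {"fn": "step_arm", "kwargs": {"steps": [[0, 0, 0, 0, 0, -0.22, -1], [0, 0, 0, 0, 0, 0, 0.2], [0, 0, 0, 0, 0, 0, 1], [0, 0, 0, 0, 0, 0, 1], [0, 0, 0, 0, 0, 0, 1], [0, 0, 0, 0, 0, 0, 1], [0, 0, 0, 0, 0, 0, 1], [0, 0, 0, 0, 0, 0, 1]]}}

```text
clock: 5.63
tcp_pos: [0.6106, 0.0128, 0.0615]
tcp_rot: [[-0.965, 0.264, 0.0], [0.264, 0.965, 0.0], [-0.0, 0.0, -1.0]]
force: [0.0, -0.1, 0.7]
finger_gap: 0.492
grip_force: 0.0
```

>>> {"fn": "step_arm", "kwargs": {"steps": [[0, 0, 0, 0, 0, 0, 1], [0, 0, 0, 0, 0, 0, 1], [0, 0, 0, 0, 0, 0, 1], [0, 0, 0, 0, 0, 0, 1]]}}

```text
clock: 5.97
tcp_pos: [0.6104, 0.0121, 0.0614]
tcp_rot: [[-0.964, 0.264, -0.0], [0.264, 0.964, -0.001], [0.0, -0.001, -1.0]]
force: [-1.5, -1.9, 1.3]
finger_gap: 0.397
grip_force: 30.0
```

```bash
python3 st.py
```

```text
t 5.97 tcp [0.6104 0.0121 0.0614] yaz 74.67 xaz 164.67 z [-0.    -0.001 -1.   ] q [-0.239  0.693  0.202  1.759 -0.197  0.71   1.371] F [-1.5 -1.9  1.3] T [-0.48  0.21  0.01] gap 34.9 gf 30.0
```

Gripped on the flats (30 N). Turning clockwise 80° first.

>>> {"fn": "step_arm", "kwargs": {"steps": [[0, 0, -1, 0, 0, 0, 1], [0, 0, -1, 0, 0, 0, 1], [0, 0, -1, 0, 0, 0, 1], [0, 0, -1, 0, 0, 0, 1], [0, 0, -1, 0, 0, 0, 1], [0, 0, -1, 0, 0, 0, 1], [0, 0, -1, 0, 0, 0, 1], [0, 0, -1, 0, 0, 0, 1]]}}

```text
clock: 6.63
tcp_pos: [0.6108, 0.0128, 0.0615]
tcp_rot: [[-0.567, 0.824, 0.001], [0.824, 0.567, -0.0], [-0.001, 0.0, -1.0]]
force: [-0.8, -1.7, -0.8]
finger_gap: 0.407
grip_force: 30.0
```

>>> {"fn": "step_arm", "kwargs": {"steps": [[0, 0, -1, 0, 0, 0, 1], [0, 0, -1, 0, 0, 0, 1], [0, 0, -1, 0, 0, 0, 1], [0, 0, -1, 0, 0, 0, 1], [0, 0, -1, 0, 0, 0, 1], [0, 0, -1, 0, 0, 0, 1], [0, 0, -1, 0, 0, 0, 1], [0, 0, 0, 0, 0, 0, 1]]}}

```text
clock: 7.3
tcp_pos: [0.6115, 0.0129, 0.0615]
tcp_rot: [[0.008, 1.0, 0.002], [1.0, -0.008, -0.001], [-0.001, 0.002, -1.0]]
force: [2.7, -1.7, -3.0]
finger_gap: 0.407
grip_force: 30.0
```

```bash
python3 st.py; cat > rib.py <<'E'
from h import *
# rib azimuth about nut axis from brass pixels of the flange ring 28-36 mm, both cameras
c=np.array([.6108,.0120])
for n in ("top","scene"):
    p,d=arm.get_image(n);C=cloud(n,d);h=cv2.cvtColor(p,cv2.COLOR_RGB2HSV)
    r=np.hypot(C[...,0]-c[0],C[...,1]-c[1])
    m=(d>0)&(r>.0285)&(r<.038)&(abs(C[...,2]-.066)<.007)&(h[...,0]>18)&(h[...,0]<32)&(h[...,1]>75)
    P=C[m][:,:2]-c;a=np.degrees(np.arctan2(P[:,1],P[:,0]))
    print(n,m.sum(),np.sort(a).round(0).tolist(),"mean",np.degrees(np.arctan2(*P.mean(0)[::-1])).round(1) if m.any() else '')
    np.savez(n+"2.npz",p=p,d=d)
E
python3 rib.py
```

```text
t 7.3 tcp [0.6115 0.0129 0.0615] yaz -0.44 xaz 89.56 z [ 0.002 -0.001 -1.   ] q [-0.471  0.754  0.536  1.772 -0.53   0.761  0.331] F [ 2.7 -1.7 -3. ] T [-0.36 -0.38 -0.33] gap 35.8 gf 30.0
top 0 [] mean 
scene 8 [35.0, 56.0, 111.0, 120.0, 121.0, 123.0, 126.0, 126.0] mean 106.6
```

>>> {"fn": "step_arm", "kwargs": {"steps": [[0, 0, -1, 0, 0, 0, 1], [0, 0, -1, 0, 0, 0, 1], [0, 0, -1, 0, 0, 0, 1], [0, 0, -1, 0, 0, 0, 1], [0, 0, -0.15, 0, 0, 0, 1], [0, 0, 0, 0, 0, 0, 1], [0, 0, 0, 0, 0, 0, 1]]}}

```text
clock: 7.98
tcp_pos: [0.6118, 0.0128, 0.0615]
tcp_rot: [[0.356, 0.934, 0.003], [0.934, -0.356, -0.001], [0.0, 0.003, -1.0]]
force: [5.3, -1.1, -3.8]
finger_gap: 0.408
grip_force: 30.0
```

```bash
python3 st.py; python3 rib.py; python3 - <<'E'
from h import *
z=np.load("scene2.npz");p=z["p"];u,v=proj("scene",[.6108,.012,.067]);print(u,v,[proj("scene",[.6108+r*np.cos(a),.012+r*np.sin(a),.067]) for r in(.036,.046) for a in [np.radians(98.94)]])
u,v=int(u),int(v);a=p[v-35:v+45,u-45:u+55]
cv2.imwrite("pics/n2.png",cv2.resize(a,None,fx=7,fy=7,interpolation=cv2.INTER_CUBIC)[...,::-1]);print("crop org",u-45,v-35)
E
```

```text
t 7.98 tcp [0.6118 0.0128 0.0615] yaz -20.86 xaz 69.14 z [ 0.003 -0.001 -1.   ] q [-0.527  0.781  0.623  1.775 -0.618  0.787  0.045] F [ 5.3 -1.1 -3.8] T [-0.35 -0.84  0.1 ] gap 35.9 gf 30.0
top 0 [] mean 
scene 12 [35.0, 55.0, 61.0, 67.0, 96.0, 100.0, 101.0, 103.0, 103.0, 105.0, 109.0, 146.0] mean 90.5
326.4481274460371 276.8950394516551 [(np.float64(337.79980709883046), np.float64(280.5594980264261)), (np.float64(340.9876868744488), np.float64(281.5888489315422))]
crop org 281 241
```

View pics/n2.png

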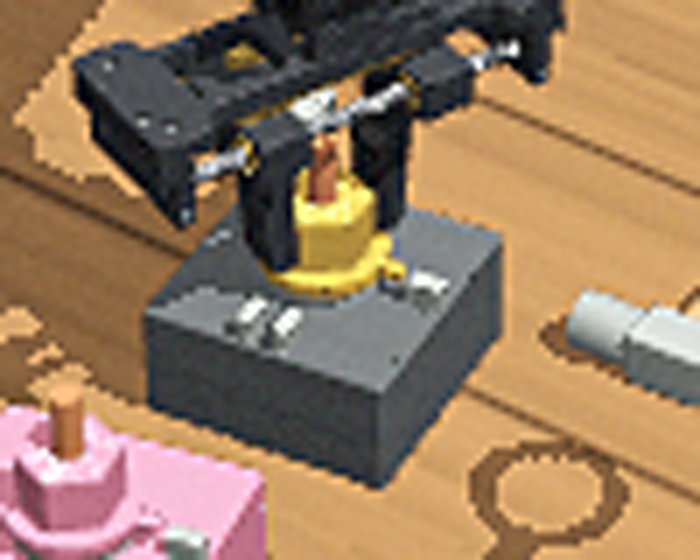

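The rib at (395,270) nearly lines up with the single bar (430,285). I'll let go, rise and move towards the wrench (turning anticlockwise for the pick), then verify from the top.

>>> {"fn": "step_arm", "kwargs": {"steps": [[0, 0, 0, 0, 0, 0, -1], [0, 0, 0, 0, 0, 0, -1], [0, 0, 0, 0, 0, 0, -1], [0, 0, 0, 0, 0, 0, -1], [0, 0, 0, 0, 0, 0, -1], [0, 0, 0, 0, 0, 0.9, -1], [0, 0, 0, 0, 0, 0.9, -1], [0, 0, 0, 0, 0, 0.9, -1]]}}

```text
clock: 8.75
tcp_pos: [0.61, 0.0127, 0.1294]
tcp_rot: [[0.359, 0.933, -0.001], [0.933, -0.359, -0.0], [-0.001, -0.001, -1.0]]
force: [1.3, -0.0, 0.1]
finger_gap: 0.988
grip_force: 0.0
```

>>> {"fn": "step_arm", "kwargs": {"steps": [[0, 0, 1, -0.4, -0.5, 0.9, -1], [0, 0, 1, -0.8, -0.8, 0.3, -1], [0, 0, 1, -0.8, -0.8, 0, -1], [0, 0, 1, -0.8, -0.8, 0, -1], [0, 0, 1, -0.8, -0.8, 0, -1], [0, 0, 1, -0.8, -0.7, 0, -1], [0, 0, 1, -0.8, -0.6, 0, -1], [0, 0, 1, -0.7, -0.6, 0, -1]]}}

```text
clock: 9.42
tcp_pos: [0.4614, -0.1281, 0.159]
tcp_rot: [[-0.328, 0.945, -0.0], [0.945, 0.328, 0.0], [0.0, -0.0, -1.0]]
force: [0.5, -0.9, 0.1]
finger_gap: 1.002
grip_force: 0.0
```

```bash
python3 st.py; python3 rib.py; cat > look.py <<'E'
from h import *
z=np.load("top2.npz");p=z["p"]
cv2.imwrite("pics/t2.png",cv2.resize(p[205:275,280:345],None,fx=8,fy=8,interpolation=cv2.INTER_CUBIC)[...,::-1])
E
python3 look.py
```

```text
t 9.42 tcp [ 0.4614 -0.1281  0.159 ] yaz 19.18 xaz 109.18 z [-0.  0. -1.] q [-0.313  0.395  0.604  2.067 -0.319  0.771  0.822] F [ 0.5 -0.9  0.1] T [-0.05  0.01  0.03] gap 88.2 gf 0.0
top 10 [3.0, 7.0, 93.0, 96.0, 98.0, 99.0, 100.0, 101.0, 102.0, 103.0] mean 85.6
scene 14 [13.0, 23.0, 45.0, 57.0, 62.0, 68.0, 83.0, 96.0, 99.0, 103.0, 104.0, 106.0, 110.0, 111.0] mean 79.1
```

View pics/t2.png

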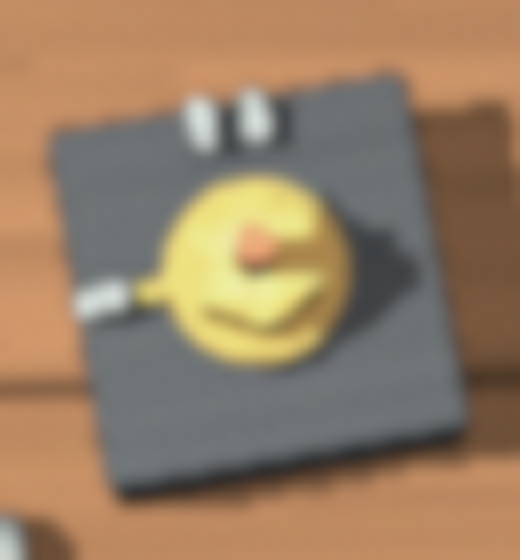

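The rib at (148,290) points at the single bar (105,298), azimuth about 99°, so the nut is finger-tight. Next I'll fit a simple kinematic model to the logged states to plan the hanging pose.

```bash
cat > kin.py <<'E'
import numpy as np, json
from scipy.spatial.transform import Rotation as Ro
from scipy.optimize import least_squares
def fk(q,k):
    d1,d3,d5,d7,s1,a0,a7=k[:7];sg=np.sign(k[4])
    R=Ro.from_euler('z',sg*q[0]+a0);p=np.array([0,0,d1])
    R=R*Ro.from_euler('y',q[1]);R=R*Ro.from_euler('z',k[7]*q[2]);p=p+R.apply([0,0,d3])
    R=R*Ro.from_euler('y',q[3]);R=R*Ro.from_euler('z',k[8]*q[4]);p=p+R.apply([0,0,d5])
    R=R*Ro.from_euler('y',q[5]);R=R*Ro.from_euler('z',k[9]*q[6]+a7);p=p+R.apply([0,0,d7])
    return p,R.as_matrix()
def data():
    D=[json.loads(l) for l in open("states.jsonl")]
    D.append([[-1.24417954,.53706596,-.00443128,1.53872682,.00260303,1.06731987,-.07120742],[.24862024,.59997399,.22666114],[[-9.23857226e-01,3.82736996e-01,-4.68e-4],[3.82737263e-01,9.23856e-1,-1.44e-3],[-1.187e-4,-1.5096e-3,-.99999885]]])
    return D
def fit():
    D=data();best=None
    for s in np.ndindex(2,2,2,2):
        s=1-2*np.array(s)
        for a7 in(0,1.57,-1.57,3.1):
          for a0 in(0,1.57,-1.57,3.1):
            full=lambda x:np.r_[x[:4],s[0],x[4:6],s[1:]]
            def res(x):
                o=[]
                for q,p,R in D:
                    P,M=fk(q,full(x));o+=list((P-p)*5)+list((M-np.array(R)).ravel())
                return o
            f=least_squares(res,[.3,.4,.4,.2,a0,a7],max_nfev=30)
            if best is None or f.cost<best[0]: best=(f.cost,full(f.x))
    return best
if __name__=="__main__":
    b=fit();print(b);np.save("k.npy",b[1])
    for q,p,R in data():
        P,M=fk(q,b[1]);print(np.round(P-p,4),np.abs(M-R).max().round(3))
E
python3 kin.py
```

```text
(np.float64(0.003142467689625636), array([ 1.42810931,  0.50954975,  0.45002834,  1.4169625 , -1.        ,
       -0.07202984,  1.49876655, -1.        , -1.        , -1.        ]))
[0.0002 0.0006 0.0027] 0.0
[0.0028 0.0007 0.0007] 0.0
[0.0008 0.0006 0.0006] 0.0
[0.0008 0.0007 0.0006] 0.0
[0.0003 0.0006 0.0004] 0.0
[0.0005 0.     0.0004] 0.0
[-0.0022 -0.003  -0.0041] 0.0
[-0.0025 -0.0039 -0.0054] 0.0
[-0.0058  0.0091 -0.0005] 0.0
[0.0028 0.002  0.0046] 0.0
```

```bash
cat > kin2.py <<'E'
from kin import *
k0=np.load("k.npy")
LO=np.array([-2.7,-.37,-1.27,.24,-1.31,.19,-2.76]);HI=np.array([2.7,2.16,1.26,2.4,4.45,1.91,2.76])
def fk2(q,x):
    d1,d3,d5,d7,a,b,c=x
    z=lambda t:Ro.from_euler('z',t);y=lambda t:Ro.from_euler('y',t)
    R=z(-q[0]+k0[5]);p=np.array([0,0,d1]);R=R*y(q[1])*z(-q[2]);p=p+R.apply([a,0,d3])
    R=R*y(q[3])*z(-q[4]);p=p+R.apply([b,0,d5]);R=R*y(q[5]);p=p+R.apply([c,0,0]);R=R*z(-q[6]+k0[6]);return p+R.apply([0,0,d7]),R
def ik(q0,p,R,x,w=.02):
    def res(q):
        P,M=fk2(q,x);return np.r_[(P-p)*10,(M.inv()*R).as_rotvec()*3,w*(q-q0)]
    f=least_squares(res,np.clip(q0,LO+.01,HI-.01),bounds=(LO,HI));P,M=fk2(f.x,x)
    return f.x,np.linalg.norm(P-p),(M.inv()*R).magnitude()
if __name__=="__main__":
    from h import *
    z=np.load("scene0.npz");print("shoulder",[pt("scene",u,v,z["d"]).round(3).tolist() for u,v in((432,115),(430,150),(425,105))])
    D=data()
    f=least_squares(lambda x:np.r_[np.concatenate([(fk2(q,x)[0]-p)*100 for q,p,R in D]),(x[0]-.36)*.5,x[4:]*.2],[.36,.5,.45,.35,0,0,0]);print(f.x,f.cost);np.save("k2.npy",f.x)
    for q,p,R in D: print((fk2(q,f.x)[0]-p).round(4))
E
python3 kin2.py
```

```text
shoulder [[0.081, 0.028, 0.366], [0.066, 0.026, 0.24], [0.064, -0.007, 0.385]]
[ 0.63509238  0.50469381  0.42876979  0.62544172  0.01750044 -0.00069633
 -0.00342043] 0.9581703572508194
[-0.001   0.0002 -0.0001]
[0.0019 0.0002 0.0008]
[0.0013 0.0002 0.0008]
[0.0013 0.0003 0.0008]
[0.0014 0.0002 0.0008]
[0.0015 0.0001 0.0008]
[-0.0029 -0.0033 -0.0036]
[-0.0039 -0.0044 -0.0049]
[-0.0013  0.0077  0.0037]
[0.0024 0.001  0.0008]
```

```bash
cat > plan.py <<'E'
from kin2 import *
x=np.load("k2.npy");x[3]+=.37-x[0];x[0]=.37
rng=np.random.default_rng(0)
for opt,s in(("A",1),("B",-1)):
  for beta in range(-180,180,30):
    zt=np.array([np.cos(np.radians(beta)),np.sin(np.radians(beta)),0]);xt=np.array([0,0,s*1.]);R=Ro.from_matrix(np.c_[xt,np.cross(zt,xt),zt])
    best=None
    for t in range(12):
        q0=rng.uniform(LO,HI)if t else np.array([-.3,.5,.3,1.6,0,1,0])
        p=np.array([.618,.248,.34])+.0175*zt
        q,e,a=ik(q0,p,R,x,1e-4)
        if e<.003 and a<.02:
            q2,e2,a2=ik(q,p-[0,0,.137],R,x,1e-3)
            m=min((q-LO).min(),(HI-q).min(),(q2-LO).min(),(HI-q2).min())
            if e2<.003 and a2<.02 and(best is None or m>best[0]): best=(m,q.round(2),q2.round(2))
    print(opt,beta,best)
E
python3 plan.py
```

```text
A -180 None
A -150 None
A -120 None
A -90 (np.float64(2.220446049250313e-16), array([-1.2 ,  1.37,  1.01,  0.9 ,  0.42,  1.91,  2.76]), array([-1.2 ,  1.64,  1.22,  0.79,  0.09,  1.91,  2.76]))
A -60 (np.float64(0.26218978113733793), array([-1.15,  0.95,  0.3 ,  1.48,  1.14,  1.65,  2.26]), array([-1.12,  1.16,  0.27,  1.42,  1.09,  1.61,  2.12]))
A -30 (np.float64(0.4145940949970106), array([-1.42,  0.82,  0.57,  1.99,  1.5 ,  1.16,  1.91]), array([-1.38,  1.09,  0.5 ,  1.92,  1.47,  1.15,  1.71]))
A 0 (np.float64(0.02866737454653734), array([-1.37,  0.76,  0.67,  2.37,  2.39,  1.17,  1.27]), array([-1.29,  1.11,  0.53,  2.29,  2.29,  1.31,  1.06]))
A 30 None
A 60 (np.float64(2.9307869862105207e-06), array([-0.57,  0.85,  0.77,  2.19,  4.09,  1.91,  0.98]), array([-0.37,  1.07,  0.48,  2.11,  4.09,  1.91,  1.25]))
A 90 (np.float64(0.16678810194514293), array([ 0.5 ,  0.93, -0.62,  1.72, -1.14,  1.28,  0.81]), array([ 0.46,  1.16, -0.55,  1.66, -1.09,  1.25,  0.96]))
A 120 (np.float64(0.17593044084361886), array([ 0.33,  1.16, -0.68,  1.17, -0.74,  1.73,  0.46]), array([ 0.29,  1.35,
[... 490 characters left out ...]
.23]), array([-1.16,  1.02,  0.22,  1.92,  1.6 ,  1.37, -1.44]))
B 0 (np.float64(0.028565779944862424), array([-1.34,  0.74,  0.64,  2.37,  2.39,  1.18, -1.86]), array([-1.27,  1.1 ,  0.51,  2.29,  2.29,  1.33, -2.07]))
B 30 None
B 60 (np.float64(0.1737866091672), array([-0.11,  0.68,  0.18,  2.18,  4.28,  1.55, -1.95]), array([-0.09,  0.99,  0.15,  2.11,  4.24,  1.66, -1.73]))
B 90 (np.float64(0.191581969371579), array([ 0.53,  0.95, -0.66,  1.72, -1.12,  1.26, -2.35]), array([ 0.48,  1.18, -0.59,  1.66, -1.06,  1.22, -2.19]))
B 120 (np.float64(0.11025939091138914), array([ 0.29,  1.14, -0.61,  1.17, -0.8 ,  1.76, -2.65]), array([ 0.26,  1.33, -0.55,  1.1 , -0.72,  1.73, -2.52]))
B 150 None
```

The hanging pose is reachable with the tool pointing to about azimuth -45° and the wrench head up, provided I pick with the closing axis at 106° (so wrench x = -tool x). Now turn and descend to the wrench.

>>> {"fn": "step_arm", "kwargs": {"steps": [[0, 0, 1, 0.1, 0.04, 0, -1], [0, 0, 1, 0, 0, 0, -1], [0, 0, 1, 0, 0, 0, -1], [0, 0, 1, 0, 0, 0, -1], [0, 0, 1, 0, 0, 0, -1], [0, 0, 1, 0, 0, 0, -1], [0, 0, 1, 0, 0, 0, -1], [0, 0, 1, 0, 0, 0, -1]]}}

```text
clock: 10.18
tcp_pos: [0.4661, -0.1257, 0.159]
tcp_rot: [[-0.859, 0.512, 0.0], [0.512, 0.859, 0.0], [-0.0, 0.0, -1.0]]
force: [-0.6, -0.5, -0.3]
finger_gap: 1.002
grip_force: 0.0
```

>>> {"fn": "step_arm", "kwargs": {"steps": [[0, 0, 1, 0, 0, -0.6, -1], [0, 0, 1, 0, 0, -0.6, -1], [0, 0, 1, 0, 0, -0.6, -1], [0, 0, 1, 0, 0, -0.6, -1], [0, 0, 1, 0, 0, -0.6, -1], [0, 0, 1, 0, 0, -0.6, -1], [0, 0, 1, 0, 0, 0, -1], [0, 0, 1, 0, 0, 0, -1]]}}

```text
clock: 10.85
tcp_pos: [0.4653, -0.1256, 0.0679]
tcp_rot: [[-0.987, -0.159, -0.002], [-0.159, 0.987, 0.001], [0.002, 0.001, -1.0]]
force: [0.3, -0.4, -0.3]
finger_gap: 0.999
grip_force: 0.0
```

>>> {"fn": "step_arm", "kwargs": {"steps": [[0, 0, 1, 0, 0, -0.6, -1], [0, 0, 0.4, 0, 0, -0.6, -1], [0, 0, 0, 0, 0, 0, -1]]}}

```text
clock: 11.1
tcp_pos: [0.4646, -0.1255, 0.0371]
tcp_rot: [[-0.961, -0.276, -0.003], [-0.276, 0.961, 0.001], [0.003, 0.002, -1.0]]
force: [-1.4, -0.3, 0.0]
finger_gap: 1.002
grip_force: 0.0
```

```bash
python3 st.py; sed -i 's/>.072)/>.0175)/; s/.03,.01)/.05,.01)/' tips.py; python3 tips.py
```

```text
t 11.1 tcp [ 0.4646 -0.1255  0.0371] yaz 105.99 xaz -164.01 z [-0.003  0.001 -1.   ] q [ 0.066  0.578  0.13   2.093 -0.155  0.482  2.162] F [-1.4 -0.3  0. ] T [ 0.08  0.02 -0.04] gap 88.2 gf 0.0
scene 1249 lowest z [0.018  0.0528 0.0556 0.0602]
-0.08 8 x -0.025 0.017 y -0.071 -0.049
-0.07 21 x -0.018 0.005 y -0.059 0.06
-0.06 39 x -0.013 0.018 y -0.06 0.065
-0.05 30 x -0.013 0.003 y -0.057 0.062
-0.04 27 x -0.013 0.01 y -0.058 0.061
-0.03 29 x -0.013 0.009 y -0.058 0.061
-0.02 17 x -0.01 0.004 y -0.056 0.058
top 1117 lowest z [0.0933 0.1334 0.1351 0.1358]
```

>>> {"fn": "step_arm", "kwargs": {"steps": [[0, 0, 0, -0.02, -0.05, -0.6, -1], [0, 0, 0, 0, 0, -0.6, -1], [0, 0, 0, 0, 0, -0.4, -1], [0, 0, 0, 0, 0, -0.1, -1], [0, 0, 0, 0, 0, -0.1, -1], [0, 0, 0, 0, 0, -0.06, -1], [0, 0, 0, 0, 0, 0, -1]]}}

```text
clock: 11.78
tcp_pos: [0.4654, -0.1275, -0.0072]
tcp_rot: [[-0.962, -0.275, 0.001], [-0.275, 0.962, -0.0], [-0.001, -0.0, -1.0]]
force: [-0.8, 0.5, -0.2]
finger_gap: 1.001
grip_force: 0.0
```

```bash
python3 st.py; python3 tips.py | head -3
```

```text
t 11.78 tcp [ 0.4654 -0.1275 -0.0072] yaz 105.94 xaz -164.06 z [ 0.001 -0.    -1.   ] q [ 0.09   0.67   0.104  2.093 -0.172  0.386  2.181] F [-0.8  0.5 -0.2] T [ 0.04 -0.02  0.03] gap 88.0 gf 0.0
scene 1159 lowest z [0.0181 0.0186 0.02   0.0245]
-0.08 8 x -0.025 0.015 y -0.055 0.073
-0.07 16 x -0.015 0.008 y -0.06 0.062
```

>>> {"fn": "step_arm", "kwargs": {"steps": [[0, 0, 0, 0, 0, -0.06, 0.3], [0, 0, 0, 0, 0, 0, 1], [0, 0, 0, 0, 0, 0, 1], [0, 0, 0, 0, 0, 0, 1], [0, 0, 0, 0, 0, 0, 1], [0, 0, 0, 0, 0, 0, 1], [0, 0, 0, 0, 0, 0, 1], [0, 0, 0, 0, 0, 0, 1]]}}

```text
clock: 12.55
tcp_pos: [0.465, -0.1275, -0.0091]
tcp_rot: [[-0.962, -0.275, 0.0], [-0.275, 0.962, 0.0], [-0.0, 0.0, -1.0]]
force: [-0.1, 0.2, -0.4]
finger_gap: 0.419
grip_force: 0.0
```

>>> {"fn": "step_arm", "kwargs": {"steps": [[0, 0, 0, 0, 0, 0, 1], [0, 0, 0, 0, 0, 0, 1], [0, 0, 0, 0, 0, 0, 1], [0, 0, 0, 0, 0, 0, 1], [0, 0, 0, 0, 0, 0, 1]]}}

```text
clock: 12.97
tcp_pos: [0.4649, -0.1273, -0.0091]
tcp_rot: [[-0.961, -0.275, -0.0], [-0.275, 0.961, 0.0], [0.0, 0.0, -1.0]]
force: [0.5, 1.0, 0.3]
finger_gap: 0.245
grip_force: 30.0
```

```bash
python3 st.py
```

```text
t 12.97 tcp [ 0.4649 -0.1273 -0.0091] yaz 105.97 xaz -164.03 z [-0.  0. -1.] q [ 0.091  0.673  0.103  2.093 -0.172  0.383  2.181] F [0.5 1.  0.3] T [0.27 0.1  0.12] gap 21.6 gf 30.0
```

Gripped (22 mm). Lift and carry to 50 mm short of the nut, aligned at azimuth 8.9°.

>>> {"fn": "step_arm", "kwargs": {"steps": [[0, 0, 0, 0, 0, 0.5, 1], [0, 0, 0, 0, 0, 1, 1], [0, 0, 0, 0, 0, 1, 1], [0, 0, -0.28, 0.3, 0.9, 0.46, 1], [0, 0, -0.28, 0.36, 0.98, 0, 1], [0, 0, -0.28, 0.36, 0.98, 0, 1], [0, 0, -0.28, 0.36, 0.98, 0, 1], [0, 0, -0.28, 0.36, 0.98, 0, 1]]}}

```text
clock: 13.63
tcp_pos: [0.5083, -0.0059, 0.0646]
tcp_rot: [[-0.988, -0.154, -0.001], [-0.154, 0.988, -0.0], [0.001, -0.0, -1.0]]
force: [-0.0, -0.0, -4.5]
finger_gap: 0.25
grip_force: 30.0
```

>>> {"fn": "step_arm", "kwargs": {"steps": [[0, 0, 0, 0, 0, 0, 1], [0, 0, 0, 0, 0, 0, 1], [0, 0, 0, 0, 0, 0, 1]]}}

```text
clock: 13.88
tcp_pos: [0.5078, -0.0077, 0.0645]
tcp_rot: [[-0.988, -0.155, -0.001], [-0.155, 0.988, -0.001], [0.001, -0.001, -1.0]]
force: [0.1, -1.0, -3.8]
finger_gap: 0.243
grip_force: 30.0
```

```bash
python3 st.py; cat > wr.py <<'E'
from h import *
o=arm.observe();T=np.array(o["tcp_pos"]);R=np.array(o["tcp_rot"])
for n in("top","scene"):
    p,d=arm.get_image(n);np.savez(n+"3.npz",p=p,d=d);C=cloud(n,d);h=cv2.cvtColor(p,cv2.COLOR_RGB2HSV)
    L=(C-T)*np.array([1,1,1]);a=np.arctan2(-R[1,0],-R[0,0]);e=np.array([np.cos(a),np.sin(a)]);nn=np.array([-e[1],e[0]])
    t=L[...,:2]@e;s=L[...,:2]@nn
    m=(d>0)&(h[...,1]<60)&(h[...,2]>90)&(abs(s)<.045)&(t>-.15)&(t<.09)&(abs(C[...,2]-.085)<.02)
    for lo,hi in((-.14,-.09),(-.09,-.04),(.025,.04),(.04,.055),(.055,.07)):
        k=m&(t>lo)&(t<hi)
        if k.sum()>5:print(n,lo,k.sum(),"s",s[k].min().round(4),s[k].max().round(4),"med",np.median(s[k]).round(4),"z",np.percentile(C[k][:,2],[10,50,90]).round(4))
    if m.sum(): print(n,"t ext",t[m].min().round(4),t[m].max().round(4))
cv2.imwrite("pics/w3.png",cv2.resize(p[210:330,260:400],None,fx=5,fy=5,interpolation=cv2.INTER_CUBIC)[...,::-1])
E
python3 wr.py
```

```text
t 13.88 tcp [ 0.5078 -0.0077  0.0645] yaz 98.94 xaz -171.06 z [-0.001 -0.001 -1.   ] q [-0.226  0.558  0.192  2.026 -0.185  0.575  1.821] F [ 0.1 -1.  -3.8] T [ 0.02 -0.15 -0.02] gap 21.4 gf 30.0
scene -0.14 7 s 0.0012 0.0091 med 0.005 z [0.0834 0.0879 0.0905]
scene -0.09 11 s 0.0084 0.0126 med 0.0105 z [0.0806 0.0852 0.0887]
scene 0.025 60 s -0.0324 0.036 med 0.0031 z [0.0822 0.089  0.0932]
scene 0.04 41 s -0.0334 0.0372 med -0.0171 z [0.0857 0.0903 0.0927]
scene 0.055 47 s -0.0341 0.0359 med 0.0239 z [0.081  0.0879 0.0936]
scene t ext -0.1358 0.0678
```

```bash
python3 - <<'E'
from h import *
for n in("scene3","scene0","top0"):
    z=np.load(n+".npz");p,d=z["p"],z["d"];C=cloud(n[:-1],d);h=cv2.cvtColor(p,cv2.COLOR_RGB2HSV)
    r=np.hypot(C[...,0]-.611,C[...,1]-.012)
    for zz,rr in((.12,.012),(.093,.025)):
        m=(d>0)&(r<rr)&(abs(C[...,2]-zz)<.0025)&(h[...,1]>60)
        P=C[m][:,:2];c,ra=cv2.minEnclosingCircle((P*1000).astype(np.float32)) if len(P)>2 else (0,0);print(n,zz,m.sum(),np.round(c,1),round(ra,1),"mid",((P.min(0)+P.max(0))/2).round(4))
E
```

```text
scene3 0.12 11 [611.4  14.3] 9.0 mid [0.611  0.0136]
scene3 0.093 50 [609.1  13.1] 22.9 mid [0.6119 0.0128]
scene0 0.12 7 [608.   12.9] 9.4 mid [0.6095 0.0129]
scene0 0.093 55 [611.3  11.7] 22.5 mid [0.6104 0.0117]
top0 0.12 19 [610.8  11.5] 6.1 mid [0.6106 0.0119]
top0 0.093 134 [611.9  11.6] 19.4 mid [0.6104 0.0112]
```

View pics/w3.png

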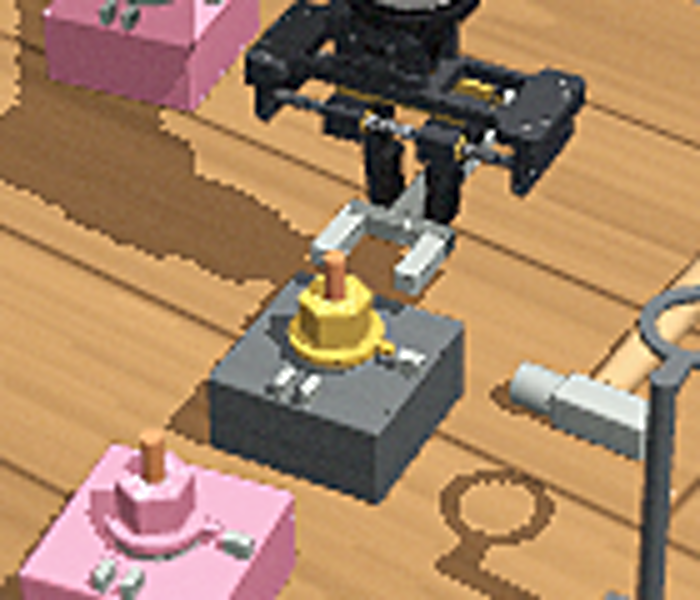

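The picture shows the jaw facing the nut with the slot nearly lined up, wrench level at about z 0.081. I'll nudge +2.5 mm in y and slide in along azimuth 8.9°, watching force.

>>> {"fn": "step_arm", "kwargs": {"steps": [[0, 0, 0, 0, 0.1, 0.02, 1], [0, 0, 0, 0, 0, 0, 1], [0, 0, 0, 0.4, 0.06, 0, 1], [0, 0, 0, 0.3, 0.05, 0, 1], [0, 0, 0, 0.2, 0.03, 0, 1], [0, 0, 0, 0.2, 0.03, 0, 1]]}}

```text
clock: 14.48
tcp_pos: [0.5367, -0.0003, 0.0654]
tcp_rot: [[-0.988, -0.155, 0.0], [-0.155, 0.988, 0.0], [-0.0, -0.0, -1.0]]
force: [0.3, -0.1, -4.8]
finger_gap: 0.25
grip_force: 30.0
```

>>> {"fn": "step_arm", "kwargs": {"steps": [[0, 0, 0, 0.2, 0.03, 0, 1], [0, 0, 0, 0.2, 0.03, 0, 1], [0, 0, 0, 0.2, 0.03, 0, 1], [0, 0, 0, 0.2, 0.03, 0, 1]]}}

```text
clock: 14.82
tcp_pos: [0.5564, 0.0028, 0.0653]
tcp_rot: [[-0.988, -0.155, -0.0], [-0.155, 0.988, -0.0], [0.0, -0.0, -1.0]]
force: [-0.2, 0.1, -4.1]
finger_gap: 0.246
grip_force: 30.0
```

```bash
python3 st.py
```

```text
t 14.82 tcp [0.5564 0.0028 0.0653] yaz 98.95 xaz -171.05 z [-0. -0. -1.] q [-0.233  0.616  0.194  1.902 -0.188  0.641  1.804] F [-0.2  0.1 -4.1] T [ 0.06 -0.18 -0.02] gap 21.7 gf 30.0
```

Slid in with no contact force. I'll advance the last 4 mm, then rotate the wrench about the nut axis.

>>> {"fn": "step_arm", "kwargs": {"steps": [[0, 0, 0, 0.17, 0.03, 0, 1], [0, 0, -1, -0.024, 0.176, 0, 1], [0, 0, -1, -0.008, 0.178, 0, 1], [0, 0, -1, 0.007, 0.178, 0, 1], [0, 0, -1, 0.023, 0.176, 0, 1], [0, 0, 0, 0, 0, 0, 1]]}}

```text
clock: 15.32
tcp_pos: [0.5608, 0.0215, 0.0654]
tcp_rot: [[-0.981, 0.194, 0.001], [0.194, 0.981, -0.001], [-0.001, -0.001, -1.0]]
force: [2.5, -0.3, -5.0]
finger_gap: 0.243
grip_force: 30.0
```

```bash
python3 st.py; python3 rib.py
```

```text
t 15.32 tcp [0.5608 0.0215 0.0654] yaz 78.84 xaz 168.84 z [ 0.001 -0.001 -1.   ] q [-0.336  0.632  0.288  1.895 -0.279  0.653  1.498] F [ 2.5 -0.3 -5. ] T [-0.06 -0.45 -0.06] gap 21.4 gf 30.0
top 0 [] mean 
scene 11 [-9.0, 12.0, 56.0, 75.0, 81.0, 82.0, 85.0, 86.0, 92.0, 98.0, 100.0] mean 73.4
```

>>> {"fn": "step_arm", "kwargs": {"steps": [[0, 0, -1, 0.038, 0.174, 0, 1], [0, 0, -1, 0.053, 0.17, 0, 1], [0, 0, -1, 0.068, 0.165, 0, 1], [0, 0, -1, 0.082, 0.158, 0, 1], [0, 0, -1, 0.095, 0.15, 0, 1], [0, 0, -1, 0.108, 0.142, 0, 1], [0, 0, -1, 0.12, 0.132, 0, 1], [0, 0, 0, 0, 0, 0, 1]]}}

```text
clock: 16.08
tcp_pos: [0.5751, 0.0486, 0.0654]
tcp_rot: [[-0.694, 0.72, 0.001], [0.72, 0.694, -0.001], [-0.001, 0.0, -1.0]]
force: [3.1, -0.1, -5.3]
finger_gap: 0.245
grip_force: 30.0
```

```bash
python3 st.py; python3 rib.py
```

```text
t 16.08 tcp [0.5751 0.0486 0.0654] yaz 43.97 xaz 133.97 z [ 0.001 -0.001 -1.   ] q [-0.491  0.681  0.448  1.86  -0.437  0.699  0.977] F [ 3.1 -0.1 -5.3] T [-0.16 -0.59  0.17] gap 21.6 gf 30.0
top 0 [] mean 
scene 6 [-107.0, 40.0, 53.0, 57.0, 60.0, 169.0] mean 62.1
```

>>> {"fn": "step_arm", "kwargs": {"steps": [[0, 0, -1, 0.131, 0.121, 0, 1], [0, 0, -1, 0.141, 0.109, 0, 1], [0, 0, -1, 0.15, 0.096, 0, 1], [0, 0, -1, 0.157, 0.083, 0, 1], [0, 0, -1, 0.164, 0.069, 0, 1], [0, 0, -1, 0.17, 0.054, 0, 1], [0, 0, 0, 0, 0, 0, 1]]}}

```text
clock: 16.77
tcp_pos: [0.5979, 0.0618, 0.0654]
tcp_rot: [[-0.242, 0.97, 0.001], [0.97, 0.242, -0.0], [-0.0, 0.001, -1.0]]
force: [3.9, -0.2, -5.1]
finger_gap: 0.247
grip_force: 30.2
```

```bash
python3 st.py; python3 rib.py
```

```text
t 16.77 tcp [0.5979 0.0618 0.0654] yaz 14.01 xaz 104.01 z [ 0.001 -0.    -1.   ] q [-0.589  0.748  0.582  1.801 -0.569  0.766  0.537] F [ 3.9 -0.2 -5.1] T [-0.15 -0.8   0.47] gap 21.8 gf 30.2
top 0 [] mean 
scene 7 [-82.0, 5.0, 24.0, 25.0, 29.0, 30.0, 40.0] mean 16.9
```

>>> {"fn": "step_arm", "kwargs": {"steps": [[0, 0, -0.8, 0.138, 0.033, 0, 1], [0, 0, -0.8, 0.14, 0.022, 0, 1], [0, 0, 0, 0, 0, 0, 1], [0, 0, 0, 0, 0, 0, 1]]}}

```text
clock: 17.2
tcp_pos: [0.6044, 0.0632, 0.0655]
tcp_rot: [[-0.108, 0.994, 0.001], [0.994, 0.108, 0.0], [0.0, 0.001, -1.0]]
force: [4.9, -1.0, -5.6]
finger_gap: 0.25
grip_force: 30.4
```

```bash
python3 st.py; python3 rib.py; cat > bars.py <<'E'
from h import *
import sys
# rectify: sample the plane z=.068 around the nut from the scene picture, 0.25 mm/px, +x up, +y left
def plane(n,z,src):
    p=np.load(src)["p"];c=(.611,.0122);N=300;g=(np.arange(N)-N/2)*.0004
    X=c[0]-g[:,None]+0*g[None];Y=c[1]-g[None]+0*g[:,None]
    cc,f=cal(n);E=np.linalg.inv(np.array(cc["extrinsics"]));q=np.stack([X,Y,0*X+z],-1)@E[:3,:3].T+E[:3,3]
    a=q[...,0]/-q[...,2];b=q[...,1]/q[...,2];s=1+cc["k1"]*(a*a+b*b)
    return cv2.remap(p,(cc["cx"]+cc["fx"]*a*s if "fx" in cc else cc["cx"]+f*a*s).astype(np.float32),(cc["cy"]+f*b*s).astype(np.float32),cv2.INTER_CUBIC)
im=[plane("scene",.068,"scene2.npz"),plane("top",.068,"top2.npz")]
out=np.hstack(im)
for k in(0,1):
    cv2.line(out,(150+300*k,150),(int(150+300*k-135*np.sin(np.radians(8.94))),int(150-135*np.cos(np.radians(8.94)))),(255,0,0),1)
cv2.imwrite(sys.argv[1],cv2.resize(out,(800,400))[...,::-1])
E
python3 bars.py pics/b1.png
```

```text
t 17.2 tcp [0.6044 0.0632 0.0655] yaz 6.19 xaz 96.19 z [ 0.001  0.    -1.   ] q [-0.607  0.767  0.616  1.784 -0.602  0.786  0.424] F [ 4.9 -1.  -5.6] T [-0.1  -0.85  0.57] gap 22.0 gf 30.4
top 0 [] mean 
scene 3 [17.0, 21.0, 24.0] mean 20.4
```

View pics/b1.png

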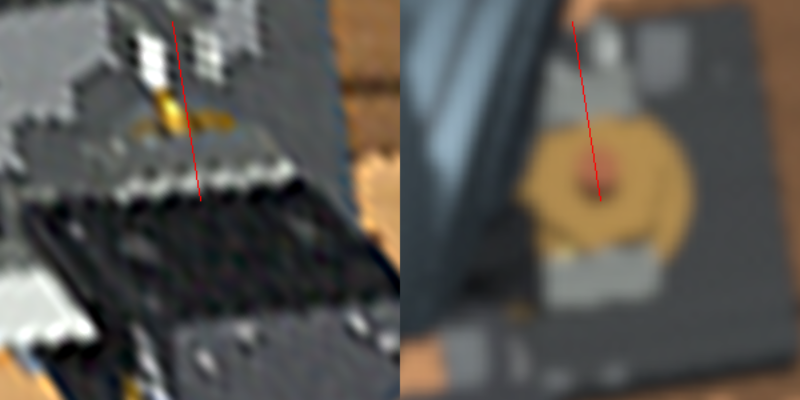

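In the rectified view the rib tip (168,105) is at about azimuth 18°. The double bar's middle (179,58) is at about 8.5°, so 9–10° remain. I'll turn 7° more, then measure.

>>> {"fn": "step_arm", "kwargs": {"steps": [[0, 0, -0.7, 0.125, 0.012, 0, 1], [0, 0, -0.7, 0.125, 0.005, 0, 1], [0, 0, 0, 0, 0, 0, 1], [0, 0, 0, 0, 0, 0, 1]]}}

```text
clock: 17.63
tcp_pos: [0.6105, 0.0636, 0.0654]
tcp_rot: [[0.015, 1.0, 0.0], [1.0, -0.015, 0.0], [0.0, 0.0, -1.0]]
force: [4.5, 0.4, -6.3]
finger_gap: 0.246
grip_force: 30.5
```

```bash
python3 st.py; python3 rib.py >/dev/null; cat > ribm.py <<'E'
import sys;sys.argv=["",  "pics/tmp.png"]
exec(open("bars.py").read())
raw=plane("scene",.067,"scene2.npz");h=cv2.cvtColor(raw,cv2.COLOR_RGB2HSV)
v,u=np.mgrid[0:300,0:300];X=(150-v)*.0004;Y=(150-u)*.0004;r=np.hypot(X,Y);a=np.degrees(np.arctan2(Y,X))
m=(h[...,1]>90)&(h[...,0]>15)&(h[...,0]<35)&(r>.029)&(r<.037)&(abs(a-12)<40)
for lo in(.029,.031,.033,.035):
    k=m&(r>=lo)&(r<lo+.002);print("rib r",lo,k.sum(),"az",a[k].mean().round(1) if k.any() else'',np.percentile(a[k],[5,95]).round(1) if k.any() else '')
b=(h[...,2]>150)&(h[...,1]<50)&(r>.041)&(r<.053)&(abs(a-9)<25)
n,l,s,c=cv2.connectedComponentsWithStats(b.astype(np.uint8))
for i in range(1,n):
    if s[i,4]>40:print("bar",s[i,4],np.degrees(np.arctan2((150-c[i][0]),(150-c[i][1]))).round(1))
E
python3 ribm.py
```

```text
t 17.63 tcp [0.6105 0.0636 0.0654] yaz -0.89 xaz 89.11 z [ 0.  0. -1.] q [-0.622  0.786  0.646  1.768 -0.632  0.806  0.321] F [ 4.5  0.4 -6.3] T [-0.15 -0.94  0.71] gap 21.7 gf 30.5
rib r 0.029 95 az 11.3 [ 4.7 17.6]
rib r 0.031 85 az 12.5 [ 7.1 18. ]
rib r 0.033 61 az 13.5 [ 9.5 17.4]
rib r 0.035 7 az 13.0 [11.4 14.3]
bar 123 7.2
bar 66 -13.6
bar 228 -2.5
bar 243 17.8
```

>>> {"fn": "step_arm", "kwargs": {"steps": [[0, 0, -0.7, 0.125, 0, 0, 1], [0, 0, 0, 0, 0, 0, 1], [0, 0, 0, 0, 0, 0, 1]]}}

```text
clock: 17.98
tcp_pos: [0.6132, 0.0637, 0.0653]
tcp_rot: [[0.077, 0.997, -0.0], [0.997, -0.077, 0.0], [0.0, -0.0, -1.0]]
force: [4.2, -0.0, -6.2]
finger_gap: 0.248
grip_force: 30.7
```

```bash
python3 st.py; python3 rib.py >/dev/null;python3 ribm.py
```

```text
t 17.98 tcp [0.6132 0.0637 0.0653] yaz -4.42 xaz 85.58 z [-0.  0. -1.] q [-0.629  0.795  0.661  1.76  -0.646  0.816  0.269] F [ 4.2 -0.  -6.2] T [-0.03 -0.75  0.74] gap 21.9 gf 30.7
rib r 0.029 98 az 8.3 [ 1.5 15. ]
rib r 0.031 97 az 9.5 [ 3.4 15.7]
rib r 0.033 72 az 10.6 [ 6.1 15.1]
rib r 0.035 18 az 11.2 [ 9.  13.2]
bar 352 0.1
bar 303 18.5
```

The rib (about 9.5–10.5°) now sits at the middle of the double bars (0.1° and 18.5°, middle 9.3°). I'll back the wrench off 4° within its slack, slide it out, swing it clear to -x and check from the top.

>>> {"fn": "step_arm", "kwargs": {"steps": [[0, 0, 0.8, -0.142, 0, 0, 1], [0, 0, 0, 0, 0, 0, 1], [0, 0, 0, 0, 0.4, 0, 1], [0, 0, 0, 0, 0.6, 0, 1], [0, 0, 0, 0, 0.6, 0, 1], [0, 0, 0, 0, 0.4, 0, 1], [0, 0, 0, -0.5, 0, 0, 1], [0, 0, 0, -0.9, 0, 0, 1]]}}

```text
clock: 18.75
tcp_pos: [0.5758, 0.1155, 0.0653]
tcp_rot: [[0.008, 1.0, 0.001], [1.0, -0.008, 0.0], [0.0, 0.001, -1.0]]
force: [-0.1, -0.4, -3.8]
finger_gap: 0.25
grip_force: 29.9
```

>>> {"fn": "step_arm", "kwargs": {"steps": [[0, 0, 0, -0.9, 0, 0, 1], [0, 0, 0, -0.9, 0, 0, 1], [0, 0, 0, -0.9, 0, 0.5, 1], [0, 0, 0, -0.9, 0, 0.8, 1], [0, 0, 0, -0.9, 0, 0.9, 1], [0, 0, 0, 0, 0, 0.9, 1]]}}

```text
clock: 19.25
tcp_pos: [0.4556, 0.1137, 0.1421]
tcp_rot: [[0.009, 1.0, -0.01], [1.0, -0.009, 0.0], [0.0, -0.01, -1.0]]
force: [0.4, 0.3, -4.8]
finger_gap: 0.241
grip_force: 30.0
```

```bash
python3 st.py; python3 rib.py; python3 ribm.py; python3 bars.py pics/b2.png
```

```text
t 19.25 tcp [0.4556 0.1137 0.1421] yaz -0.54 xaz 89.46 z [-0.01  0.   -1.  ] q [-0.973  0.474  0.803  2.1   -0.493  0.772  0.132] F [ 0.4  0.3 -4.8] T [-0.17  0.16  0.07] gap 21.2 gf 30.0
top 7 [6.0, 6.0, 7.0, 10.0, 11.0, 12.0, 14.0] mean 9.2
scene 7 [10.0, 11.0, 11.0, 17.0, 29.0, 40.0, 154.0] mean 27.6
rib r 0.029 102 az 9.1 [ 2.3 15.9]
rib r 0.031 102 az 10.0 [ 3.6 16.4]
rib r 0.033 78 az 11.0 [ 6.1 15.9]
rib r 0.035 22 az 11.5 [ 9.2 13.9]
bar 72 7.8
bar 541 -2.7
bar 514 18.4
```

View pics/b2.png

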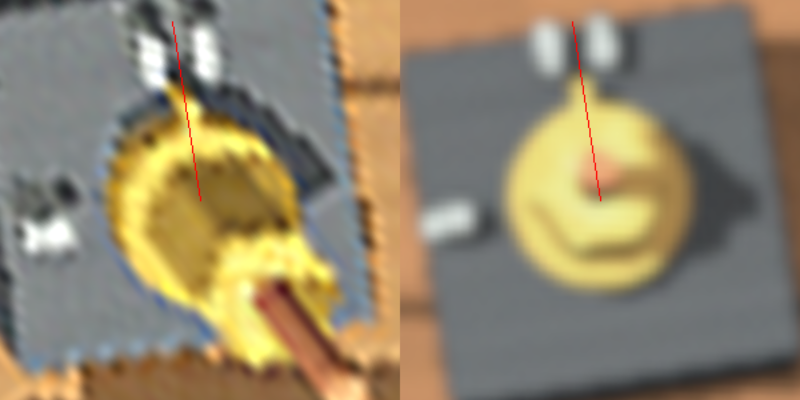

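Top view: the rib (582,88) points between the double bars (549,47) and (603,42) at azimuth 9.1° versus 8.9°, so the nut is final. Now I'll raise and turn the wrench for hanging.

>>> {"fn": "step_arm", "kwargs": {"steps": [[0, 0, 1, 0, 0, 0.97, 1], [0, 0, 1, 0, 0.2, 0.97, 1], [0, 0, 1, 0.2, 0.4, 0.97, 1], [0, 0, 1, 0.3, 0.4, 0.97, 1], [0, 0, 1, 0.3, 0.5, 0.97, 1], [0, 0, 1, 0.3, 0.5, 0.97, 1], [0, 0, 1, 0.3, 0.5, 0.97, 1], [0, 0, 1, 0.3, 0.5, 0.97, 1]]}}

```text
clock: 20.02
tcp_pos: [0.5046, 0.1898, 0.337]
tcp_rot: [[-0.639, 0.769, -0.002], [0.769, 0.639, -0.0], [0.001, -0.001, -1.0]]
force: [1.0, -0.0, -4.3]
finger_gap: 0.247
grip_force: 30.0
```

>>> {"fn": "step_arm", "kwargs": {"steps": [[-0.7, -0.7, 0, 0, 0, 0.5, 1], [-0.7, -0.7, 0, 0, 0, 0, 1], [-0.7, -0.7, 0, 0, 0, 0, 1], [-0.7, -0.7, 0, 0, 0, 0, 1]]}}

```text
clock: 20.35
tcp_pos: [0.5047, 0.1894, 0.3489]
tcp_rot: [[-0.593, 0.768, 0.242], [0.73, 0.64, -0.241], [-0.339, 0.034, -0.94]]
force: [-0.3, -0.6, -5.9]
finger_gap: 0.248
grip_force: 30.0
```

```bash
python3 st.py
```

```text
t 20.35 tcp [0.5047 0.1894 0.3489] yaz 39.8 xaz 129.11 z [ 0.242 -0.241 -0.94 ] q [-1.357  0.22   0.827  1.833  0.2    1.083  0.053] F [-0.3 -0.6 -5.9] T [0.27 0.48 0.06] gap 21.8 gf 30.0
```

>>> {"fn": "step_arm", "kwargs": {"steps": [[-0.7, -0.7, 0, 0, 0, 0, 1], [-0.7, -0.7, 0, 0, 0, 0, 1], [-0.7, -0.7, 0, 0, 0, 0, 1], [-0.7, -0.7, 0, 0, 0, 0, 1], [-0.7, -0.7, 0, 0, 0, 0, 1], [-0.7, -0.7, 0, 0, 0, 0, 1]]}}

```text
clock: 20.85
tcp_pos: [0.5041, 0.1898, 0.3483]
tcp_rot: [[-0.389, 0.747, 0.539], [0.524, 0.661, -0.537], [-0.758, 0.074, -0.648]]
force: [0.3, 0.9, -5.0]
finger_gap: 0.245
grip_force: 30.0
```

>>> {"fn": "step_arm", "kwargs": {"steps": [[-0.7, -0.7, 0, 0, 0, 0, 1], [-0.7, -0.7, 0, 0, 0, 0, 1], [-0.7, -0.7, 0, 0, 0, 0, 1], [-0.7, -0.7, 0, 0, 0, 0, 1], [-0.7, -0.7, 0, 0, 0, 0, 1], [-0.7, -0.7, 0, 0, 0, 0, 1]]}}

```text
clock: 21.35
tcp_pos: [0.5045, 0.1901, 0.3472]
tcp_rot: [[-0.064, 0.715, 0.696], [0.199, 0.693, -0.693], [-0.978, 0.094, -0.187]]
force: [0.2, -0.8, -5.0]
finger_gap: 0.249
grip_force: 30.0
```

```bash
python3 st.py; python3 -c "
from h import *
R=np.array(arm.observe()['tcp_rot']);t=np.degrees(np.arctan2(R[1,2],R[0,2]));print(R.round(3).tolist(),'zaz',t)
from scipy.spatial.transform import Rotation as Ro
b=np.radians(-45);zt=np.array([np.cos(b),np.sin(b),0]);xt=np.array([0,0,-1.]);D=np.c_[xt,np.cross(zt,xt),zt]
print('rotvec units to target',(np.degrees(Ro.from_matrix(D@R.T).as_rotvec())/5).round(2))"
```

```text
t 21.35 tcp [0.5045 0.1901 0.3472] yaz 44.1 xaz 107.83 z [ 0.696 -0.693 -0.187] q [-1.788  0.765  0.94   2.066  0.898  1.08  -0.884] F [ 0.2 -0.8 -5. ] T [ 1.3   1.38 -0.02] gap 21.9 gf 30.0
[[-0.064, 0.715, 0.696], [0.199, 0.693, -0.693], [-0.978, 0.094, -0.187]] zaz -44.871361133241315
rotvec units to target [-2.3  -0.75  0.08]
```

>>> {"fn": "step_arm", "kwargs": {"steps": [[-0.77, -0.25, 0.03, 0, 0, 0.2, 1], [-0.77, -0.25, 0.03, 0, 0, 0.2, 1], [-0.77, -0.25, 0.03, 0, 0, 0.2, 1], [0, 0, 0, 0, 0, 0, 1], [0, 0, 0, 0, 0, 0, 1]]}}

```text
clock: 21.77
tcp_pos: [0.5048, 0.1893, 0.3624]
tcp_rot: [[-0.002, 0.707, 0.707], [0.001, 0.707, -0.707], [-1.0, -0.001, -0.002]]
force: [0.6, -0.8, -4.4]
finger_gap: 0.242
grip_force: 30.0
```

```bash
python3 st.py; cat > hang.py <<'E'
from h import *
o=arm.observe();T=np.array(o["tcp_pos"]);R=np.array(o["tcp_rot"]);print(R.round(3).tolist())
for n in("top","scene"):
    p,d=arm.get_image(n);np.savez(n+"4.npz",p=p,d=d);C=cloud(n,d);h=cv2.cvtColor(p,cv2.COLOR_RGB2HSV)
    L=(C-T)@R   # tool x (down), y, z
    m=(d>0)&(h[...,1]<60)&(h[...,2]>95)&(abs(L[...,1])<.045)&(L[...,2]>-.045)&(L[...,2]<.02)&(L[...,0]>-.1)&(L[...,0]<.16)
    for lo in np.arange(-.08,.14,.02):
        k=m&(L[...,0]>=lo)&(L[...,0]<lo+.02)
        if k.sum()>6: print(n,"x",lo.round(2),k.sum(),"y",L[k][:,1].min().round(4),L[k][:,1].max().round(4),"z",np.percentile(L[k][:,2],[5,50,95]).round(4),"xmax",L[k][:,0].max().round(4),"world mean",C[k].mean(0).round(4))
    cv2.imwrite(f"pics/h_{n}.png",cv2.resize(p[100:340,200:520] if n=="scene" else p[130:330,130:400],None,fx=2.5,fy=2.5,interpolation=cv2.INTER_CUBIC)[...,::-1])
E
python3 hang.py
```

```text
t 21.77 tcp [0.5048 0.1893 0.3624] yaz 44.98 xaz 159.05 z [ 0.707 -0.707 -0.002] q [-1.791  0.893  0.938  2.071  0.959  1.136 -0.888] F [ 0.6 -0.8 -4.4] T [ 1.32  1.34 -0.  ] gap 21.3 gf 30.0
[[-0.002, 0.707, 0.707], [0.001, 0.707, -0.707], [-1.0, -0.001, -0.002]]
top x -0.08 174 y -0.033 0.0352 z [-0.0249 -0.0181 -0.0117] xmax -0.0602 world mean [0.493  0.203  0.4284]
top x -0.06 12 y -0.0328 0.0209 z [-0.0243 -0.0169 -0.0108] xmax -0.0416 world mean [0.4789 0.1874 0.4175]
top x -0.04 159 y -0.017 0.0207 z [-0.0228 -0.0156 -0.0098] xmax -0.0216 world mean [0.4963 0.2033 0.3889]
top x -0.02 31 y -0.0237 0.0264 z [-0.0429 -0.0329 -0.0258] xmax -0.0009 world mean [0.4855 0.2142 0.3724]
scene x -0.08 65 y -0.0356 0.0364 z [-0.0246 -0.0185 -0.0134] xmax -0.0602 world mean [0.4936 0.2046 0.4293]
scene x -0.06 79 y -0.0246 0.038 z [-0.0259 -0.0187 -0.0121] xmax -0.041 world mean [0.4977 0.2082 0.4127]
scene x -0.04 90 y -0.0312 0.0382 z [-0.0238 -0.0165 -0.0109] xmax -0.0209 world mean [0.4995 0.2076 0.3938]
scene x -0.02 13 y -0.0109 0.0328 z [-0.0329 -0.0122 -0.0101] xmax -0.0027 world mean [0.5022 0.2096 0.3756]
scene x 0.0 10 y 0.0041 0.0159 z [-0.0175 -0.0116 -0.009 ] xmax 0.0182 world mean [0.5027 0.2046 0.3474]
scene x 0.02 22 y -0.01 0.0144 z [-0.0185 -0.0134 -0.0077] xmax 0.039 world mean [0.5014 0.2048 0.3323]
scene x 0.04 33 y 0.005 0.014 z [-0.0202 -0.0146 -0.0084] xmax 0.0594 world mean [0.501  0.2057 0.3125]
scene x 0.06 35 y -0.0121 0.0169 z [-0.0176 -0.0122 -0.0069] xmax 0.0792 world mean [0.5025 0.2048 0.2936]
scene x 0.08 28 y 0.0052 0.0161 z [-0.017  -0.0116 -0.0066] xmax 0.098 world mean [0.5034 0.2046 0.273 ]
scene x 0.1 23 y 0.0044 0.0171 z [-0.0167 -0.0103 -0.0048] xmax 0.1195 world mean [0.5038 0.2033 0.2543]
scene x 0.12 7 y 0.004 0.0145 z [-0.0154 -0.0103 -0.0066] xmax 0.1306 world mean [0.5039 0.2042 0.2374]
```

View pics/h_scene.png

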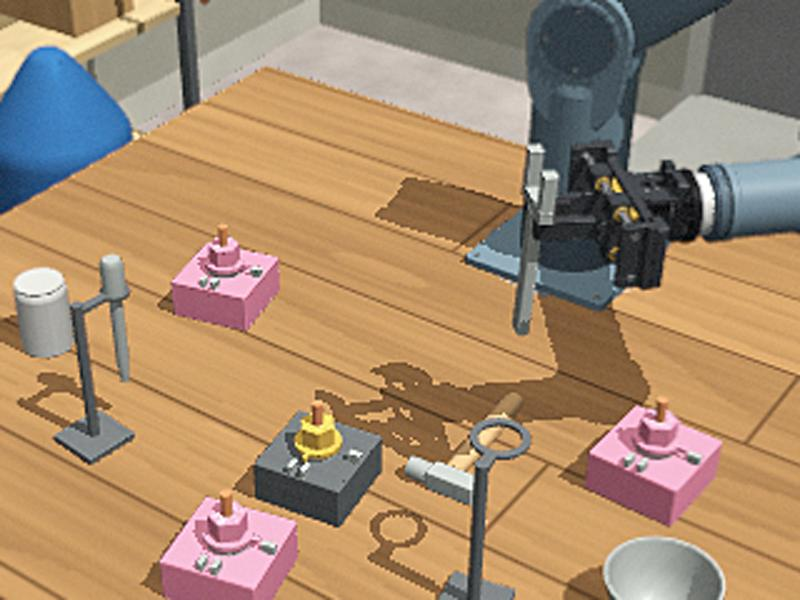

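The view shows the wrench held upright, jaw up, handle down, clear above the ring, which is at (500,437) in this crop. Now moving over the ring.

>>> {"fn": "step_arm", "kwargs": {"steps": [[0, 0, 0, 0.82, 0.31, 0, 1], [0, 0, 0, 0.82, 0.31, 0, 1], [0, 0, 0, 0.82, 0.31, 0, 1], [0, 0, 0, 0.82, 0.31, 0, 1], [0, 0, 0, 0.82, 0.31, 0, 1], [0, 0, 0, 0.82, 0.31, 0, 1], [0, 0, 0, 0, 0, 0, 1], [0, 0, 0, 0, 0, 0, 1]]}}

```text
clock: 22.53
tcp_pos: [0.6284, 0.2345, 0.3645]
tcp_rot: [[0.001, 0.709, 0.705], [0.003, 0.705, -0.709], [-1.0, 0.003, -0.002]]
force: [-0.4, -0.7, -4.8]
finger_gap: 0.246
grip_force: 30.0
```

```bash
python3 st.py; python3 hang.py; cat > ring.py <<'E'
from h import *
from scipy.optimize import least_squares
for n in("scene4","scene0","top4"):
    z=np.load(n+".npz");C=cloud(n[:-1],z["d"]);h=cv2.cvtColor(z["p"],cv2.COLOR_RGB2HSV)
    r=np.hypot(C[...,0]-.6183,C[...,1]-.2472)
    m=(z["d"]>0)&(r<.036)&(abs(C[...,2]-.189)<.006)&(h[...,2]<120);A=C[m][:,:2]
    if m.sum()>10:
        f=least_squares(lambda x:np.clip(abs(np.hypot(*(A-x).T)-.0265)-.0045,0,None),[.6183,.2472]);print(n,m.sum(),f.x.round(4),(f.cost*2/len(A))**.5)
E
python3 ring.py
```

```text
t 22.53 tcp [0.6284 0.2345 0.3645] yaz 44.85 xaz 74.82 z [ 0.705 -0.709 -0.002] q [-1.559  0.992  0.919  1.783  0.971  1.102 -0.758] F [-0.4 -0.7 -4.8] T [ 1.35  1.39 -0.05] gap 21.6 gf 30.0
[[0.001, 0.709, 0.705], [0.003, 0.705, -0.709], [-1.0, 0.003, -0.002]]
top x -0.08 151 y -0.0341 0.0333 z [-0.0258 -0.0192 -0.0132] xmax -0.0605 world mean [0.6137 0.2471 0.4304]
top x -0.06 9 y -0.0288 0.0335 z [-0.0125 -0.0124 -0.0118] xmax -0.0403 world mean [0.6199 0.2432 0.4161]
top x -0.04 138 y -0.0142 0.0313 z [-0.0246 -0.0174 -0.0113] xmax -0.0203 world mean [0.621  0.2518 0.3907]
top x -0.02 27 y -0.0343 0.0264 z [-0.0315 -0.0106 -0.0098] xmax -0.0034 world mean [0.6161 0.2482 0.3764]
scene x -0.08 72 y -0.036 0.0361 z [-0.026  -0.0199 -0.0143] xmax -0.0603 world mean [0.6172 0.2514 0.4305]
scene x -0.06 91 y -0.0327 0.0375 z [-0.0258 -0.0191 -0.0126] xmax -0.0402 world mean [0.6201 0.2531 0.4148]
scene x -0.04 95 y -0.0352 0.0361 z [-0.0244 -0.0175 -0.0118] xmax -0.0203 world mean [0.621  0.2521 0.3953]
scene x -0.02 17 y -0.0274 0.0334 z [-0.0437 -0.0152 -0.0113] xmax -0.0111 world me
[... 190 characters left out ...]
 xmax 0.0378 world mean [0.6244 0.2505 0.3362]
scene x 0.04 37 y 0.0049 0.0131 z [-0.0209 -0.0155 -0.0087] xmax 0.0598 world mean [0.6244 0.2516 0.3143]
scene x 0.06 33 y 0.0033 0.0163 z [-0.0199 -0.0132 -0.0082] xmax 0.0787 world mean [0.6251 0.2501 0.2944]
scene x 0.08 34 y 0.0052 0.0156 z [-0.0185 -0.0132 -0.0077] xmax 0.0996 world mean [0.6256 0.2503 0.2747]
scene x 0.1 25 y 0.0052 0.0181 z [-0.0165 -0.0097 -0.0051] xmax 0.1191 world mean [0.6276 0.2487 0.2561]
scene x 0.12 7 y 0.0026 0.0096 z [-0.0107 -0.0082 -0.0054] xmax 0.1313 world mean [0.6279 0.2453 0.2383]
scene4 110 [0.618  0.2479] 0.0004002338051529042
scene0 48 [0.6204 0.2481] 0.0
top4 227 [0.6195 0.2473] 0.0003213492281506164
```

The handle axis is over the ring centre (0.619, 0.2476) to within about 5 mm. I'll shift +3 mm in y and lower.

>>> {"fn": "step_arm", "kwargs": {"steps": [[0, 0, 0, 0, 0.12, 0, 1], [0, 0, 0, 0, 0, -0.6, 1], [0, 0, 0, 0, 0, -0.7, 1], [0, 0, 0, 0, 0, -0.7, 1], [0, 0, 0, 0, 0, -0.7, 1], [0, 0, 0, 0, 0, 0, 1]]}}

```text
clock: 23.13
tcp_pos: [0.6266, 0.2386, 0.2915]
tcp_rot: [[-0.005, 0.707, 0.707], [-0.002, 0.707, -0.707], [-1.0, -0.005, -0.002]]
force: [-0.1, 0.2, -5.4]
finger_gap: 0.241
grip_force: 30.0
```

```bash
python3 st.py
```

```text
t 23.13 tcp [0.6266 0.2386 0.2915] yaz 45.03 xaz -160.04 z [ 0.707 -0.707 -0.002] q [-1.533  1.107  0.858  1.772  0.933  1.08  -0.844] F [-0.1  0.2 -5.4] T [ 1.39  1.43 -0.02] gap 21.2 gf 30.0
```

>>> {"fn": "step_arm", "kwargs": {"steps": [[0, 0, 0, 0.03, 0, -0.7, 1], [0, 0, 0, 0, 0, -0.7, 1], [0, 0, 0, 0, 0, -0.7, 1], [0, 0, 0, 0, 0, -0.7, 1], [0, 0, 0, 0, 0, -0.4, 1], [0, 0, 0, 0, 0, 0, 1]]}}

```text
clock: 23.63
tcp_pos: [0.6282, 0.2385, 0.2146]
tcp_rot: [[-0.002, 0.707, 0.707], [-0.001, 0.707, -0.707], [-1.0, -0.002, -0.001]]
force: [-0.1, -0.4, -4.8]
finger_gap: 0.246
grip_force: 30.0
```

```bash
python3 st.py; python3 tips.py | grep lowest; python3 - <<'E'
from h import *
o=arm.observe();T=np.array(o["tcp_pos"])
z=np.load("scene1.npz");C=cloud("scene",z["d"]);h=cv2.cvtColor(z["p"],cv2.COLOR_RGB2HSV);L=(C-T)@np.array(o["tcp_rot"])
m=(z["d"]>0)&(h[...,2]<75)&(abs(L[...,1])<.03)&(L[...,2]>-.05)&(L[...,2]<-.005)&(C[...,2]>.194)
print(m.sum(),np.sort(C[m][:,2])[:8].round(4))
w=(z["d"]>0)&(h[...,1]<60)&(h[...,2]>95)&(abs(L[...,1])<.02)&(abs(L[...,2]+.012)<.03)
for lo in np.arange(-.02,.14,.02):
    k=w&(L[...,0]>=lo)&(L[...,0]<lo+.02)
    if k.sum()>4: print(lo.round(2),k.sum(),C[k].mean(0).round(3))
E
```

```text
t 23.63 tcp [0.6282 0.2385 0.2146] yaz 45.0 xaz -147.23 z [ 0.707 -0.707 -0.001] q [-1.501  1.235  0.799  1.734  0.893  1.063 -0.932] F [-0.1 -0.4 -4.8] T [ 1.34  1.45 -0.03] gap 21.7 gf 30.0
scene 1507 lowest z [0.1537 0.1579 0.162  0.1699]
top 2560 lowest z [0.1434 0.1448 0.1547 0.161 ]
155 [0.1944 0.2017 0.205  0.206  0.2069 0.2072 0.2076 0.2083]
-0.02 6 [0.621 0.252 0.226]
0.0 6 [0.627 0.254 0.208]
0.02 33 [0.631 0.251 0.192]
0.04 14 [0.627 0.254 0.165]
0.06 24 [0.624 0.255 0.146]
0.08 29 [0.625 0.253 0.128]
0.1 28 [0.626 0.252 0.108]
0.12 9 [0.626 0.25  0.09 ]
```

>>> {"fn": "step_arm", "kwargs": {"steps": [[0, 0, 0, 0, 0, -0.2, 1], [0, 0, 0, 0, 0, -0.16, 1], [0, 0, 0, 0, 0, 0, 1], [0, 0, 0, 0, 0, 0, 1]]}}

```text
clock: 24.07
tcp_pos: [0.6287, 0.2382, 0.208]
tcp_rot: [[0.001, 0.708, 0.706], [0.0, 0.706, -0.708], [-1.0, 0.001, 0.0]]
force: [-0.1, 0.2, -4.5]
finger_gap: 0.243
grip_force: 30.0
```

```bash
python3 st.py
```

```text
t 24.07 tcp [0.6287 0.2382 0.208 ] yaz 44.94 xaz 9.78 z [ 0.706 -0.708  0.   ] q [-1.498  1.247  0.795  1.729  0.889  1.063 -0.941] F [-0.1  0.2 -4.5] T [1.32 1.39 0.03] gap 21.4 gf 30.0
```

>>> {"fn": "step_arm", "kwargs": {"steps": [[0, 0, 0, 0, 0, -0.1, 1], [0, 0, 0, 0, 0, 0, 0.3], [0, 0, 0, 0, 0, 0, 0], [0, 0, 0, 0, 0, 0, -0.5], [0, 0, 0, 0, 0, 0, -1], [0, 0, 0, 0, 0, 0, -1], [0, 0, 0, 0, 0, 0, -1], [0, 0, 0, 0, 0, 0, -1]]}}

```text
clock: 24.73
tcp_pos: [0.6286, 0.2379, 0.2055]
tcp_rot: [[0.001, 0.708, 0.706], [-0.0, 0.706, -0.708], [-1.0, 0.0, 0.001]]
force: [-1.1, -0.5, -3.6]
finger_gap: 0.753
grip_force: 1.9
```

>>> {"fn": "step_arm", "kwargs": {"steps": [[0, 0, 0, 0, 0, 0, -1], [0, 0, 0, 0, 0, 0, -1], [0, 0, 0, 0, 0, 0, -1], [0, 0, 0, 0, 0, 0, -1], [0, 0, 0, 0, 0, 0, -1], [0, 0, 0, 0, 0, 0, -1]]}}

```text
clock: 25.23
tcp_pos: [0.6288, 0.238, 0.2059]
tcp_rot: [[0.002, 0.708, 0.706], [-0.0, 0.706, -0.708], [-1.0, 0.001, 0.001]]
force: [-0.2, 0.9, -0.1]
finger_gap: 1.0
grip_force: 0.0
```

```bash
python3 st.py; cat > wl.py <<'E'
from h import *
for n in("scene","top"):
    p,d=arm.get_image(n);np.savez(n+"5.npz",p=p,d=d);C=cloud(n,d);h=cv2.cvtColor(p,cv2.COLOR_RGB2HSV)
    w=(d>0)&(h[...,1]<60)&(h[...,2]>95)&(np.hypot(C[...,0]-.619,C[...,1]-.2476)<.06)
    for lo in np.arange(.02,.28,.02):
        k=w&(C[...,2]>=lo)&(C[...,2]<lo+.02)
        if k.sum()>4: print(n,lo.round(2),k.sum(),C[k].mean(0).round(3),"min",C[k].min(0).round(3),"max",C[k].max(0).round(3))
E
python3 wl.py
```

```text
t 25.23 tcp [0.6288 0.238  0.2059] yaz 44.92 xaz -7.27 z [ 0.706 -0.708  0.001] q [-1.497  1.251  0.793  1.727  0.888  1.063 -0.944] F [-0.2  0.9 -0.1] T [0.69 0.72 0.03] gap 88.0 gf 0.0
scene 0.04 11 [0.634 0.273 0.052] min [0.617 0.265 0.043] max [0.675 0.279 0.055]
scene 0.06 30 [0.626 0.275 0.068] min [0.612 0.264 0.06 ] max [0.674 0.281 0.08 ]
scene 0.08 33 [0.623 0.272 0.091] min [0.613 0.266 0.08 ] max [0.674 0.277 0.099]
scene 0.1 28 [0.625 0.27  0.111] min [0.616 0.262 0.101] max [0.67  0.277 0.119]
scene 0.12 35 [0.627 0.267 0.131] min [0.617 0.262 0.121] max [0.672 0.273 0.14 ]
scene 0.14 28 [0.626 0.265 0.151] min [0.616 0.257 0.143] max [0.672 0.271 0.159]
scene 0.16 13 [0.624 0.263 0.167] min [0.617 0.258 0.16 ] max [0.627 0.269 0.174]
scene 0.18 83 [0.629 0.249 0.193] min [0.589 0.218 0.181] max [0.678 0.281 0.2  ]
scene 0.2 52 [0.635 0.259 0.21 ] min [0.565 0.221 0.2  ] max [0.677 0.303 0.219]
scene 0.22 83 [0.624 0.255 0.229] min [0.571 0.21  0.22 ] max [0.66  0.299 0.239]
scene 0.24 62 [0.622 0.25  0.246] min [0.593 0.224 0.24 ] max [0.648 0.274 0.252]
top 0.18 220 [0.628 0.251 0.191] min [0.588 0.217 0.185] max [0.678 0.278 0.199]
top 0.2 101 [0.625 0.257 0.205] min [0.566 0.233 0.2  ] max [0.677 0.284 0.216]
top 0.22 16 [0.627 0.257 0.234] min [0.596 0.224 0.222] max [0.65  0.277 0.239]
top 0.24 102 [0.623 0.249 0.244] min [0.596 0.224 0.241] max [0.653 0.275 0.25 ]
```

The wrench hangs with its head top at z ≈ 0.244 and tail at ≈ 0.043, as expected with the shoulder on the ring. I'll withdraw straight back, then up.

>>> {"fn": "step_arm", "kwargs": {"steps": [[0, 0, 0, -0.2, 0.2, 0, -1], [0, 0, 0, -0.4, 0.4, 0, -1], [0, 0, 0, -0.5, 0.5, 0, -1], [0, 0, 0, -0.6, 0.6, 0, -1], [0, 0, 0, -0.6, 0.6, 0, -1], [0, 0, 0, -0.6, 0.6, 0, -1], [0, 0, 0, -0.6, 0.6, 0.3, -1], [0, 0, 0, -0.4, 0.4, 0.6, -1]]}}

```text
clock: 26.0
tcp_pos: [0.5285, 0.3387, 0.2258]
tcp_rot: [[-0.003, 0.705, 0.709], [-0.001, 0.709, -0.705], [-1.0, -0.002, -0.002]]
force: [-0.1, 0.4, 0.1]
finger_gap: 1.0
grip_force: 0.0
```

>>> {"fn": "step_arm", "kwargs": {"steps": [[0, 0, 0, 0, 0, 0.6, -1], [0, 0, 0, 0, 0, 0.6, -1], [0, 0, 0, 0, 0, 0, -1], [0, 0, 0, 0, 0, 0, -1], [0, 0, 0, 0, 0, 0, -1], [0, 0, 0, 0, 0, 0, -1], [0, 0, 0, 0, 0, 0, -1], [0, 0, 0, 0, 0, 0, -1]]}}

```text
clock: 26.67
tcp_pos: [0.5313, 0.3352, 0.2574]
tcp_rot: [[0.0, 0.708, 0.706], [-0.001, 0.706, -0.708], [-1.0, -0.0, 0.001]]
force: [-0.0, 0.1, -0.1]
finger_gap: 1.002
grip_force: 0.0
```

```bash
python3 st.py; python3 wl.py; python3 rib.py|head -1; python3 - <<'E'
from h import *
z=np.load("top5.npz");C=cloud("top",z["d"]);Z=np.where(z["d"]>0,C[...,2],-1)
for b in ((110,170,225,285),(485,530,220,265),(240,290,262,355)):
    m=np.zeros_like(Z,bool);m[b[2]:b[3],b[0]:b[1]]=1;m&=Z>.012;m&=Z<.12;print(m.sum(),C[m].min(0).round(3),C[m].max(0).round(3))
E
```

```text
t 26.67 tcp [0.5313 0.3352 0.2574] yaz 44.9 xaz -70.65 z [ 0.706 -0.708  0.001] q [-1.662  1.143  0.753  1.672  0.792  1.294 -0.818] F [-0.   0.1 -0.1] T [ 0.67  0.73 -0.01] gap 88.2 gf 0.0
scene 0.04 19 [0.627 0.267 0.053] min [0.61  0.262 0.043] max [0.668 0.272 0.059]
scene 0.06 19 [0.623 0.267 0.069] min [0.612 0.262 0.06 ] max [0.674 0.272 0.078]
scene 0.08 32 [0.62  0.265 0.09 ] min [0.612 0.259 0.081] max [0.675 0.271 0.099]
scene 0.1 29 [0.623 0.264 0.11 ] min [0.615 0.259 0.1  ] max [0.674 0.27  0.12 ]
scene 0.12 29 [0.621 0.263 0.13 ] min [0.615 0.259 0.121] max [0.626 0.269 0.14 ]
scene 0.14 26 [0.628 0.262 0.151] min [0.619 0.256 0.141] max [0.67  0.266 0.159]
scene 0.16 17 [0.636 0.259 0.166] min [0.619 0.252 0.161] max [0.676 0.266 0.175]
scene 0.18 105 [0.629 0.255 0.193] min [0.588 0.217 0.183] max [0.677 0.277 0.2  ]
scene 0.2 76 [0.632 0.258 0.209] min [0.599 0.231 0.2  ] max [0.676 0.28  0.22 ]
scene 0.22 65 [0.626 0.255 0.23 ] min [0.6   0.23  0.221] max [0.652 0.278 0.24 ]
scene 0.24 60 [0.622 0.249 0.244] min [0.59  0.221 0.24 ] max [0.651 0.275 0.249]
top 0.18 226 [0.628 0.251 0.191] min [0.59  0.217 0.184] max [0.676 0.278 0.2  ]
top 0.2 87 [0.625 0.256 0.203] min [0.59  0.232 0.2  ] max [0.67  0.27  0.218]
top 0.22 19 [0.627 0.255 0.235] min [0.591 0.226 0.223] max [0.648 0.275 0.24 ]
top 0.24 86 [0.62  0.25  0.243] min [0.593 0.225 0.24 ] max [0.649 0.276 0.249]
top 7 [6.0, 6.0, 7.0, 7.0, 10.0, 11.0, 12.0] mean 8.2
1341 [0.523 0.364 0.012] [0.638 0.481 0.071]
912 [ 0.56  -0.478  0.012] [ 0.626 -0.412  0.107]
1097 [0.356 0.084 0.012] [0.547 0.173 0.033]
```

The wrench hangs on the ring, the rib is still at the double bar, and the bystanders have not moved. I'll let it settle briefly and hand in.

>>> {"fn": "step_arm", "kwargs": {"steps": [[0, 0, 0, 0, 0, 0, -1], [0, 0, 0, 0, 0, 0, -1], [0, 0, 0, 0, 0, 0, -1], [0, 0, 0, 0, 0, 0, -1], [0, 0, 0, 0, 0, 0, -1], [0, 0, 0, 0, 0, 0, -1], [0, 0, 0, 0, 0, 0, -1], [0, 0, 0, 0, 0, 0, -1]]}}

```text
clock: 27.53
tcp_pos: [0.5312, 0.3355, 0.2579]
tcp_rot: [[0.001, 0.708, 0.706], [-0.0, 0.706, -0.708], [-1.0, 0.0, 0.001]]
force: [0.8, 0.4, 0.5]
finger_gap: 1.0
grip_force: 0.0
```

```bash
python3 -c "
from workcell import arm
print(arm.hand_in())"
```

```text
the job is handed in; nothing more can be done
None
```

Job handed in at 27.5 s, verdict not shown: nut finger-tight at the single bar, then wrenched to the double bar (rib about 9° against 8.9°), wrench hung handle-down with its head on the wide ring; hammer, bowl and can unmoved.

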